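# Lay out blue glass samples by shade on the sloped rack

### The job

Lay the four blue glass slabs out on the sample rack in order of shade, one on each sloped rest, from the palest at the end with the white knob to the darkest at the end with the black knob. Each slab lies flat and straight on its rest, long way up the slope, in the middle of its width and with its lower edge against the brass cleat. It is glass: set each one down gently and do not drop it.

Things in the scene. Friction and masses are not known exactly. Their poses are not given: they have to be found in the camera images.
- pale (a point): palest, almost white ice blue cast glass slab, opaque, loose, 54 x 36 x 24 mm (x, y, z), about 120 g, starting flat on the table; the point is its centre, 12 mm above its underside; x runs along its 54 mm length, y across its 36 mm width, z out of its large face
- light (a point): second palest, clear sky blue cast glass slab, opaque, loose, 54 x 36 x 24 mm (x, y, z), about 120 g, starting flat on the table; the point is its centre, 12 mm above its underside; x runs along its 54 mm length, y across its 36 mm width, z out of its large face
- mid (a point): second darkest, strong cobalt blue cast glass slab, opaque, loose, 54 x 36 x 24 mm (x, y, z), about 120 g, starting flat on the table; the point is its centre, 12 mm above its underside; x runs along its 54 mm length, y across its 36 mm width, z out of its large face
- dark (a point): darkest, nearly black navy blue cast glass slab, opaque, loose, 54 x 36 x 24 mm (x, y, z), about 120 g, starting flat on the table; the point is its centre, 12 mm above its underside; x runs along its 54 mm length, y across its 36 mm width, z out of its large face
- seat1 (a point): fixed sloped wooden rest, first from the left (+y end) of four in a row 78 mm apart; face 44 mm wide, 66 long, rising 15 degrees towards its +x; brass cleat 9 mm high at its lower end. Point: centre of a slab lying flat, long way up the slope, against the cleat: 12 mm off the face, 27 mm up-slope of the cleat, 52 mm above the table. Axes level: x up-slope (horizontal), y left along the row, z up
- seat2 (a point): fixed sloped wooden rest, second from the left of four in a row 78 mm apart; face 44 mm wide, 66 long, rising 15 degrees towards its +x; brass cleat 9 mm high at its lower end. Point: centre of a slab lying flat, long way up the slope, against the cleat: 12 mm off the face, 27 mm up-slope of the cleat, 52 mm above the table. Axes level: x up-slope (horizontal), y left along the row, z up
- seat3 (a point): fixed sloped wooden rest, third from the left of four in a row 78 mm apart; face 44 mm wide, 66 long, rising 15 degrees towards its +x; brass cleat 9 mm high at its lower end. Point: centre of a slab lying flat, long way up the slope, against the cleat: 12 mm off the face, 27 mm up-slope of the cleat, 52 mm above the table. Axes level: x up-slope (horizontal), y left along the row, z up
- seat4 (a point): fixed sloped wooden rest, last, at the right (-y) end of four in a row 78 mm apart; face 44 mm wide, 66 long, rising 15 degrees towards its +x; brass cleat 9 mm high at its lower end. Point: centre of a slab lying flat, long way up the slope, against the cleat: 12 mm off the face, 27 mm up-slope of the cleat, 52 mm above the table. Axes level: x up-slope (horizontal), y left along the row, z up
- white_knob: white round knob, 28 mm across, 16 mm high, fixed on the rack beyond one end of the row of rests (either end): it marks the end for the palest slab; origin at the centre of its underside, 12 mm above the table
- black_knob: black round knob, same size, fixed on the rack beyond the other end: it marks the end for the darkest slab; origin at the centre of its underside, 12 mm above the table
There are look-alikes about, which are no part of the job. Of the things that look like the part that bears mid, take the one that is farthest to the robot's left at the start.

How it is judged:
By the outcome, as a careful person would: the job done as asked, in the order asked, and still so for the second after the job is handed in, with the robot touching nothing.
It also fails if it takes over 77 s, if anything falls off the work surface, if the arm or the gripper's body presses on something with over 40 N, if the wrist force passes 120 N, or if a joint passes its speed limit or range.

### The arm

A 6-joint arm with a two-finger parallel gripper is mounted at the origin on the work surface. World frame = base frame: x ahead of the robot, y to its left, z up, the work surface at z = 0. Lengths are in mm, angles in rad, forces in N, time in s.
With the tool pointing down it reaches from about 400 to 925 mm from the base axis. Payload 12.5 kg.
Tool frame: the origin (TCP) lies midway between the tips of the shut fingers; the grasp point (between the pads) lies 19 mm behind it (env.tcp_to_grasp is the distance from the TCP to the grasp point, in mm); z points along the fingers, y is the line along which they close (so a half turn about z gives the same grasp; the last joint's range is limited). The gripper opens to 95 mm and grips with 3 to 60 N. Pads are 20 mm wide; open, the fingers measure 119 mm over their backs; the gripper's body (75 mm by 180 mm) begins 59 mm behind the grasp point.
Start: joints at [1.108, 0.491, 1.559, -0, 1.092, -0.106], TCP at [218.284, 585.665, 177.461] pointing down, gripper open.
Joint ranges: [-3.1, 3.1], [-0.84, 2.19], [0.05, 2.79], [-1.13, 4.28], [0.06, 2.93], [-2.69, 2.69]. Speed limits (rad/s): [2.22, 2.22, 2.79, 3.14, 3.14, 3.14].

### API

Orientations are given as [roll, pitch, yaw] about the fixed x, y, z axes, in that order (R = Rz(yaw) Ry(pitch) Rx(roll)).
In Python, from cell import env gives the robot as it stands. The module is installed in compiled form; this text tells all that it offers.
- The arm moves only by the tool step_arm, never from a script. Its argument "plan" is a list that holds one entry, the list of rows, each a list of 5 numbers: the shift along the tool's x, y, z in mm, then the turn about the tool's z in degrees, then the opening, from -1 (shut) to 1 (fully open). A call has 1 to 8 rows; each row is the pose to reach, as a shift and turn from the pose commanded when the call began, along the tool's axes at that moment; what a row does not reach only later rows make up. A row lasts 1/12 s, in which the tool goes at most 41.7 mm and 7.16 degrees, less where a joint would pass 70% of its speed; a pose out of reach is approached as far as the arm can. A call with a gripper value outside its range is refused whole. The fingers move at their own pace and stop on an object; the grip force is fixed at half the most. Time passes only in rows, so rows that repeat a pose let the fingers close. It gives the time, the measured TCP pose, the force, the opening and the grip force at its end, in the units of the state.
- env.state(): the state, without advancing time (a new reading comes with each control period).
- env.read_camera(name): name is "scene" or "top" or "wrist"; returns the picture (400x640x3 uint8, blue, green, red); there is no depth.
- env.get_calibration(name): a dict with "K" (3x3 intrinsics, pixels), "extrinsics" (4x4, takes a point from world to camera coordinates). Camera axes: x right, y up, looking along -z (the intrinsics and any distortion apply to the point x, -y, -z); pixel columns grow to the right and rows downward; lengths in mm; the calibration is good to about 2 mm. A picture is of the moment at which its call begins: read the wrist's pose just before it. get_calibration takes no time and is no camera call; for the wrist camera it gives the pose at the moment of the call.
- env.job_done(): hands the job in; it is judged then, once.
The state is a dict: "t": time; "joints": joint angles; "qvel": joint speeds; "tau": joint torques, N m; "eef_pos": TCP position; "tcp_rot": TCP orientation; "ft_force": force on the tool from outside, world axes, zero at the start; "moment": the same for the moment, N m; "opening": opening from 0.0 (shut) to 1.0 (fully open); "grip_force": force on a finger pad.
Only numpy, scipy, OpenCV 4.12 (cv2) and the standard library are available. Lean on these libraries where they do the work, as an engineer would, in place of code of your own. Each camera call takes 0.05 s, during which the arm holds its last target. There are 200 camera calls.

## Working session

There is one attempt and no reset: what is moved stays moved. The work goes in short steps, Python scripts to look and compute and a tool call to move; the robot and the scene stay as the last step left them, time stands still between calls to the robot, and variables do not carry over. Pictures are saved under pics/ and viewed, at most 14 in all, crops included, and the job is handed in when it is done.

Besides the shell and the picture viewer there is one more tool, called by a JSON object that holds its "op" and its "data". step_arm: Moves the arm, as the interface text tells. Its arguments: {"type":"object","properties":{"plan":{"type":"array"}},"required":["plan"]}

```bash
mkdir -p pics
python3 - <<'E'
from cell import env
import cv2
s=env.state();print(s)
for n in ("scene","top"):
    c=env.get_calibration(n);print(n,c)
    cv2.imwrite(f"pics/{n}0.png",env.read_camera(n))
print(env.get_calibration("wrist"))
E
```

```text
{'t': 0.0, 'joints': array([ 1.10838486e+00,  4.91529327e-01,  1.55945532e+00,  1.22662561e-05,
        1.09167610e+00, -1.05590090e-01]), 'qvel': array([-1.70973937e-03, -1.30570095e-03, -1.96229654e-04, -3.75884831e-04,
        7.17699416e-04,  9.80944510e-05]), 'tau': array([-8.68092211e-04, -6.12651229e+01, -2.58197790e+01,  6.93564001e-02,
        4.81620943e-02, -5.22923324e-05]), 'eef_pos': array([218.15504006, 585.39152115, 176.87852493]), 'tcp_rot': array([-3.14053166e+00, -1.23388790e-04,  2.78476555e+00]), 'ft_force': array([ 0.00467738,  0.13498428, -0.22510408]), 'moment': array([ 0.04374837, -0.09231224, -0.00608977]), 'grip_force': 0.0, 'opening': 1.0035572740797112}
scene {'K': array([[397.97627815,   0.        , 319.79502511],
       [  0.        , 397.97627815, 194.64130953],
       [  0.        ,   0.        ,   1.        ]]), 'extrinsics': array([[-2.45821332e-01,  9.69308844e-01, -3.49824650e-03,
         1.67487341e+02],
       [-6.71266084e-01, -1.67630520e-01,  7.22012363e-01,
         3.01106136e+02],
       [ 6.99266556e-01,  1.79834295e-01,  6.91871310e-01,
[... 451 characters left out ...]
80729e+02],
       [-1.52571061e-01,  7.80539442e-03,  9.88261679e-01,
        -8.19557027e+02],
       [ 0.00000000e+00,  0.00000000e+00,  0.00000000e+00,
         1.00000000e+00]])}
{'K': array([[322.25379232,   0.        , 317.12192715],
       [  0.        , 322.25379232, 199.0727016 ],
       [  0.        ,   0.        ,   1.        ]]), 'extrinsics': array([[ 3.50232890e-01,  9.36662224e-01, -8.95567399e-04,
        -6.24939231e+02],
       [-8.98399882e-01,  3.35655199e-01, -2.83219419e-01,
         3.05570940e+01],
       [-2.64980329e-01,  9.99973331e-02,  9.59054721e-01,
        -3.91994041e+02],
       [ 0.00000000e+00,  0.00000000e+00,  0.00000000e+00,
         1.00000000e+00]])}
```

View pics/scene0.png

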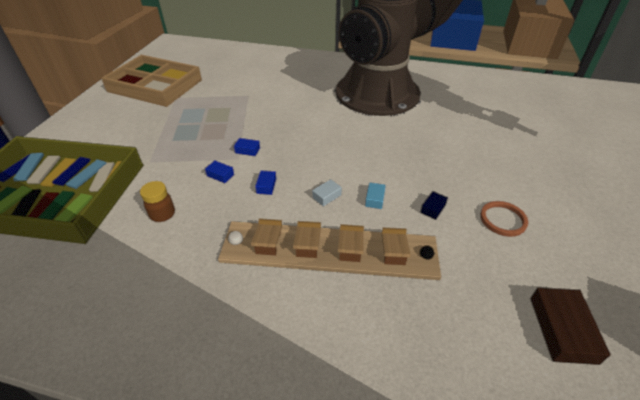

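View pics/top0.png

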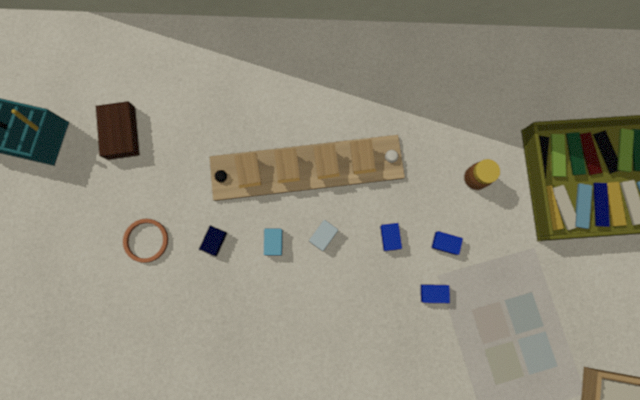

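The scene picture shows four rests with the white knob at (236,238) and the black knob at (427,252). In the top picture, right is -y, with the black knob at (221,177) and the white knob at (392,156). So dark goes to seat1, mid to seat2, light to seat3 and pale to seat4.

Cobalt candidates in the top view are (391,237), (447,243) and (435,294). The farthest to the robot's left (+y, image left) is (391,237). The others are pale (323,235), light (273,242) and dark (213,241). I'll check these in close crops.

Run:
```python
import cv2
t=cv2.imread("pics/top0.png")[130:310,200:466]
s=cv2.imread("pics/scene0.png")[135:285,200:466]
cv2.imwrite("pics/topc.png",cv2.resize(t,None,fx=3,fy=3,interpolation=cv2.INTER_CUBIC))
cv2.imwrite("pics/scenec.png",cv2.resize(s,None,fx=3,fy=3,interpolation=cv2.INTER_CUBIC))
```

```text
(no output)
```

View pics/topc.png

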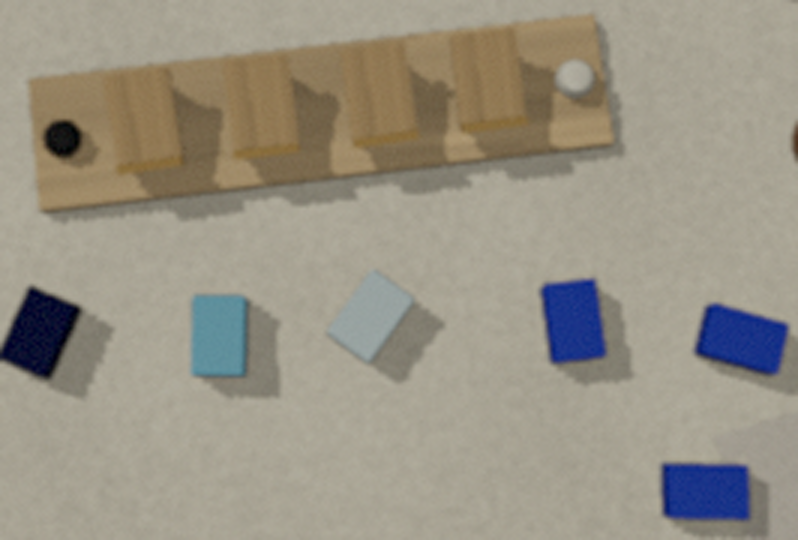

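View pics/scenec.png

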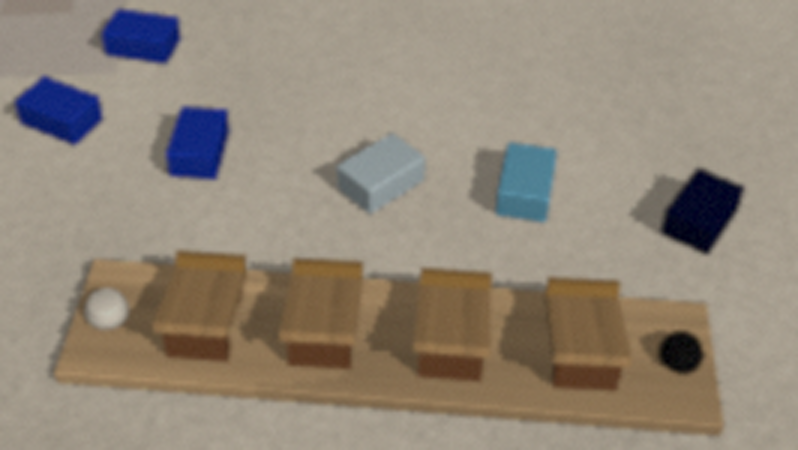

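The crops confirm the choices: mid is at crop (573,320), which is top pixel (391,237). Next I fit slab boxes to colour masks in both views, and the rack to corner points I read off by hand.

```bash
cat > h.py <<'E'
import numpy as np, cv2
from scipy.optimize import minimize, least_squares
def proj(c,P):
    E=c["extrinsics"];q=np.atleast_2d(P)@E[:3,:3].T+E[:3,3]
    u=np.c_[q[:,0],-q[:,1],-q[:,2]]@c["K"].T
    return u[:,:2]/u[:,2:]
def ray(c,uv,z):
    E=c["extrinsics"];R=E[:3,:3];C=-R.T@E[:3,3]
    d=np.linalg.inv(c["K"])@[uv[0],uv[1],1];d=R.T@[d[0],-d[1],-d[2]]
    return C+d*(z-C[2])/d[2]
BOX=np.array([[i,j,k] for i in(-27,27) for j in(-18,18) for k in(-12,12)],float)
def box(p):
    x,y,z,a=p;c,s=np.cos(a),np.sin(a)
    return BOX@np.array([[c,s,0],[-s,c,0],[0,0,1]])+[x,y,z]
def seg(im,px,kind):
    b,g,r=[im[...,i].astype(int) for i in range(3)]
    m={'dark':(b+g+r<110)&(b>=r),'mid':(b-r>80)&(g<90),'light':(b-r>50)&(g>85),'pale':(b-r>3)&(b>105)}[kind].astype(np.uint8)
    m=cv2.morphologyEx(m,cv2.MORPH_CLOSE,np.ones((3,3)))
    n,l,st,ce=cv2.connectedComponentsWithStats(m,connectivity=4)
    k=l[px[1],px[0]];return (l==k) if k else (l<0)
def fit(views,p0):  # views: (calib, mask)
    up=4
    data=[]
    for c,m in views:
        ys,xs=np.where(m);o=np.array([xs.min()-8,ys.min()-8]);w=xs.max()-o[0]+8;h=ys.max()-o[1]+8
        M=cv2.resize(m[o[1]:o[1]+h,o[0]:o[0]+w].astype(np.float32),None,fx=up,fy=up,interpolation=cv2.INTER_LINEAR)>.5
        data.append((c,o,M))
    def cost(p):
        t=0
        for c,o,M in data:
            q=((proj(c,box(p))-o+.5)*up-.5)
            H=cv2.convexHull(np.round(q*16).astype(np.int32))
            I=np.zeros(M.shape,np.uint8);cv2.fillConvexPoly(I,H,1,shift=4)
            I=I>0;t+=1-(I&M).sum()/(I|M).sum()
        return t/len(data)
    best=None
    for a in np.radians([-60,-30,0,30,60,90]):
        s=np.array([p0[0],p0[1],p0[2],a])
        r=minimize(cost,s,method="Nelder-Mead",options=dict(initial_simplex=np.vstack([s]+[s+d for d in np.diag([8,8,6,.3])]),maxiter=250))
        if best is None or r.fun<best.fun: best=r
    return best.x,best.fun
E
cat > m1.py <<'E'
from h import *
from cell import env
T=env.get_calibration("top");S=env.get_calibration("scene")
t=cv2.imread("pics/top0.png");s=cv2.imread("pics/scene0.png")
px=dict(dark=((213,241),(433,206)),light=((273,242),(375,195)),pale=((323,235),(326,193)),mid=((391,237),(266,183)))
for k,(a,b) in px.items():
    ma,mb=seg(t,a,k),seg(s,b,k)
    p,f=fit([(T,ma),(S,mb)],ray(T,a,12))
    print(k,ma.sum(),mb.sum(),p[:3].round(1),np.degrees(p[3]).round(1),"1-iou",round(f,3))
tc=lambda l:np.array(l)/3+[200,130]-1/3
sc=lambda l:np.array(l)/3+[200,135]-1/3
hs=sc([(548,355),(627,358),(416,343),(491,345),(282,335),(359,335),(157,330),(235,330)])
ht=tc([(107,75),(166,68),(225,62),(287,55),(344,49),(405,42),(453,35),(515,29)])
cs=sc([(551,296),(616,297),(421,284),(488,286),(294,274),(360,276),(178,268),(243,270)])
# seats 1..4; scene left = -y side
c15,s15=np.cos(np.radians(15)),np.sin(np.radians(15))
u=np.array([c15,0,s15]);n=np.array([-s15,0,c15])
def pts(p,sl):
    x,y,z,a=p;c,si=np.cos(a),np.sin(a);out=[]
    for i in range(4):
        for w in (-22,22):
            q=sl*u-12*n+[0,w+117-78*i,0]
            out.append([x+c*q[0]-si*q[1],y+si*q[0]+c*q[1],z+q[2]])
    return np.array(out)
swap=[1,0,3,2,5,4,7,6]
def res(p):
    return np.r_[(proj(S,pts(p[:4],p[4]))-hs).ravel(),(proj(T,pts(p[:4],p[4]))[swap]-ht).ravel(),(proj(S,pts(p[:4],-27))-cs).ravel()]
r=least_squares(res,[520,30,52,0.1,39],loss="soft_l1")
p=r.x;print("rack",p[:3].round(1),np.degrees(p[3]).round(2),p[4].round(1),"res",r.fun.round(1))
for i in range(4):
    d=117-78*i;print("seat",i+1,(p[0]-np.sin(p[3])*d).round(1),(p[1]+np.cos(p[3])*d).round(1))
kt=tc([(62,138),(575,76)]);ks=sc([(681,352),(105,307)])
for a,b in zip(kt,ks):
    g=least_squares(lambda q:np.r_[proj(T,q)[0]-a,proj(S,q)[0]-b],[520,0,20]);print("knob",g.x.round(1),g.cost.round(2))
E
python3 m1.py
```

```text
dark 431 404 [444.7 182.5   7.6] 165.2 1-iou 0.23
light 418 364 [446.3  61.1   7.9] 2.2 1-iou 0.206
pale 431 413 [462.7 -41.2   9.2] 145.7 1-iou 0.189
mid 423 340 [ 464.3 -178.4    7.4] 194.6 1-iou 0.226
rack [599.8  -1.8  48.8] 8.72 36.2 res [ 0.5 -0.5 -0.   0.4 -0.5  0.1 -0.2  1.3 -0.2 -0.5 -0.9  1.4 -2.2 -2.
 -3.7 -0.2 -0.7  0.6  1.5  0.3 -1.3  0.3 -0.3  0.1 -2.5  0.1 -1.2 -0.1
 -0.6  0.2  0.3 -0.3 -2.  -1.4  0.2 -0.  -0.4 -0.3  0.8  0.7  0.8  0.2
  2.   1.1 -1.  -0.7  0.1  0.2]
seat 1 582.1 113.8
seat 2 593.9 36.7
seat 3 605.8 -40.4
seat 4 617.6 -117.5
knob [579.8 174.5  18. ] 0.04
knob [ 633.4 -177.5   20.5] 0.04
```

Run:
```python
from h import *
from cell import env
T=env.get_calibration("top");S=env.get_calibration("scene")
t=cv2.imread("pics/top0.png");s=cv2.imread("pics/scene0.png")
px=dict(dark=((213,241),(433,206)),light=((273,242),(375,195)),pale=((323,235),(326,193)),mid=((391,237),(266,183)))
for k,(a,b) in px.items():
    for c,im,q in ((T,t,a),(S,s,b)):
        m=seg(im,q,k);p,f=fit([(c,m)],np.r_[ray(T,a,12)])
        pts=np.argwhere(m)[:,::-1].astype(np.float32);rc=cv2.minAreaRect(pts)
        h=cv2.convexHull(proj(c,box(p)).astype(np.float32))
        print(k,p[:3].round(1),np.degrees(p[3]).round(1),f.round(3),"rect",np.round(rc[0],1),np.round(rc[1],1),round(rc[2],1),"area",m.sum(),cv2.contourArea(h).round(),pts.mean(0).round(1),proj(c,p[:3]).round(1))
```

```text
Traceback (most recent call last):
AttributeError: 'float' object has no attribute 'round'
```

Run:
```python
from h import *
from cell import env
T=env.get_calibration("top");S=env.get_calibration("scene")
t=cv2.imread("pics/top0.png");s=cv2.imread("pics/scene0.png")
px=dict(dark=((213,241),(433,206)),light=((273,242),(375,195)),pale=((323,235),(326,193)),mid=((391,237),(266,183)))
for k,(a,b) in px.items():
    for c,im,q in ((T,t,a),(S,s,b)):
        m=seg(im,q,k);p,f=fit([(c,m)],np.r_[ray(T,a,12)])
        pts=np.argwhere(m)[:,::-1].astype(np.float32);rc=cv2.minAreaRect(pts)
        h=cv2.convexHull(proj(c,box(p)).astype(np.float32))
        print(k,p[:3].round(1),round(np.degrees(p[3]),1),round(f,3),"rect",np.round(rc[0],1),np.round(rc[1],1),round(rc[2],1),"area",m.sum(),round(cv2.contourArea(h)),pts.mean(0).round(1),proj(c,p[:3]).round(1))
```

```text
dark [ 454.9  214.9 -120.8] -22.0 0.057 rect [212.8 240.6] [17.3 25. ] 25.0 area 431 426 [212.8 240.6] [[213.  240.5]]
dark [439.  183.3   5.1] -14.4 0.205 rect [433.3 204.4] [18.8 23.7] 26.6 area 404 495 [433.4 204.9] [[433.6 204.5]]
light [452.9  70.8 -81.4] 1.3 0.1 rect [272.5 241.5] [16.1 25.6] 2.4 area 418 427 [272.5 241.5] [[272.9 242. ]]
light [367.2  56.6 -63.6] 1.2 0.05 rect [374.9 195.1] [16. 23.] 8.7 area 364 354 [375.1 195.3] [[375.2 195. ]]
pale [469.5 -41.4 -57.5] -34.3 0.04 rect [323.2 235. ] [16.8 25.8] 36.0 area 431 427 [323.2 235.1] [[323.2 235.1]]
pale [457.1 -41.5   6.4] 150.5 0.227 rect [327.6 191.3] [18.9 25.5] 58.0 area 413 526 [327.6 191.5] [[326.7 191.9]]
mid [ 473.9 -196.7 -100.9] 8.5 0.065 rect [390.7 236.5] [25.2 16.8] 81.9 area 423 418 [390.7 236.5] [[390.6 236.6]]
mid [ 458.  -180.3    8.4] 17.0 0.228 rect [265.1 182. ] [17.3 21.8] 6.3 area 340 426 [265.4 182.2] [[265.5 181.1]]
```

Run:
```python
from h import *
from cell import env
T=env.get_calibration("top");S=env.get_calibration("scene")
C=dict(dark=((212.8,240.6),(433.4,204.9)),light=((272.5,241.5),(375.1,195.3)),pale=((323.2,235.1),(327.6,191.5)),mid=((390.7,236.5),(265.4,182.2)))
for k,(a,b) in C.items():
    g=least_squares(lambda q:np.r_[proj(T,q)[0]-a,proj(S,q)[0]-b],[450,0,12]);print(k,g.x.round(1),round(g.cost,2),ray(T,a,12).round(1))
W=env.get_calibration("wrist");E=W["extrinsics"];print(-E[:3,:3].T@E[:3,3],env.state()["eef_pos"])
```

```text
dark [446.5 182.3  11.1] 0.01 [446.4 182.2  12. ]
light [448.   61.4  11.8] 0.0 [448.   61.5  12. ]
pale [463.4 -39.6  13.9] 0.46 [463.8 -40.9  12. ]
mid [ 464.7 -178.3   11.4] 0.03 [ 464.8 -178.5   12. ]
[142.45605222 614.29868064 384.03842323] [218.16386839 585.44140602 176.94013647]
```

Triangulated slab heights are 11 to 14 mm, against 12 mm expected, so the fits agree. I'll go over the rack for one wrist look on the way to dark.

```bash
cat > go.py <<'E'
import sys,numpy as np
from cell import env
def st():
    s=env.state();p=s["eef_pos"];y=s["tcp_rot"][2]
    print("t %.2f pos %s yaw %.1f F %s open %.1fmm grip %.1f"%(s["t"],p.round(1),np.degrees(y),s["ft_force"].round(1),s["opening"]*95,s["grip_force"]))
    return p,y
def to(x,y,z,yaw):
    p,a=st();d=np.array([x,y,z])-p;c,s=np.cos(a),np.sin(a)
    t=-((yaw-np.degrees(a)+180)%360-180)
    if abs(t)>90: t-=180*np.sign(t)
    print("shift %.1f %.1f %.1f turn %.1f"%(c*d[0]+s*d[1],s*d[0]-c*d[1],-d[2],t))
if __name__=="__main__":
    a=list(map(float,sys.argv[1:]))
    for i in range(0,len(a),4): to(*a[i:i+4])
E
python3 go.py 500 80 200 157.5
```

```text
t 0.10 pos [218.2 585.4 176.9] yaw 159.6 F [ 0.3  0.2 -0.2] open 95.1mm grip 0.0
shift -440.6 -375.2 -23.1 turn 2.1
```

{"op": "step_arm", "data": {"plan": [[[-440,-375,-23,2,1],[-440,-375,-23,2,1],[-440,-375,-23,2,1],[-440,-375,-23,2,1],[-440,-375,-23,2,1],[-440,-375,-23,2,1],[-440,-375,-23,2,1],[-440,-375,-23,2,1]]]}}

```text
t: 0.77
eef_pos: [380.8, 292.8, 190.7]
tcp_rot: [-3.142, -0.0, 2.75]
ft_force: [1.2, 0.2, -0.0]
opening: 1.0
grip_force: 0.0
```

```bash
python3 go.py 500 80 200 157.5
```

```text
t 0.77 pos [380.8 292.8 190.7] yaw 157.6 F [ 1.2  0.2 -0. ] open 95.0mm grip 0.0
shift -191.4 -151.2 -9.3 turn 0.1
```

{"op": "step_arm", "data": {"plan": [[[-180,-140,-8,0,1],[-180,-140,-8,0,1],[-180,-140,-8,0,1],[-180,-140,-8,0,1],[-180,-140,-8,0,1],[-180,-140,-8,0,1],[-180,-140,-8,0,1],[-180,-140,-8,0,1]]]}}

```text
t: 1.43
eef_pos: [493.3, 95.7, 198.3]
tcp_rot: [-3.141, -0.001, 2.747]
ft_force: [-0.1, -0.5, -0.2]
opening: 1.0
grip_force: 0.0
```

```bash
python3 - <<'E'
from cell import env
import cv2,pickle
c=env.get_calibration("wrist");im=env.read_camera("wrist")
pickle.dump(c,open("w1.pkl","wb"));cv2.imwrite("pics/w1.png",im)
from h import *
q=[[600,0,50],[582,114,52],[618,-118,52],[446,182,12]];print(proj(c,q).round())
E
python3 go.py 446.5 182.3 100 157.5 446.5 182.3 6 157.5
```

```text
[[279. 285.]
 [360. 241.]
 [202. 328.]
 [369. 108.]]
t 1.48 pos [492.9  96.6 198.4] yaw 157.5 F [-0.1  0.3  1.4] open 95.0mm grip 0.0
shift 75.6 61.4 98.4 turn 0.0
t 1.48 pos [492.9  96.6 198.4] yaw 157.5 F [-0.1  0.3  1.4] open 95.0mm grip 0.0
shift 75.6 61.4 192.4 turn 0.0
```

View pics/w1.png

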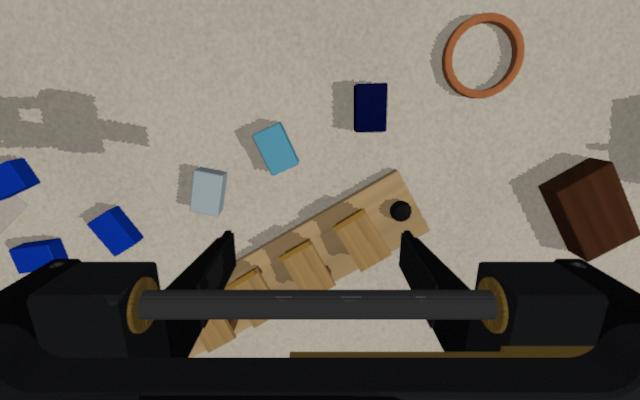

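The wrist view confirms the model: dark at (370,107) against (369,108) predicted, and seat1 near (360,240) against (360,241). I'll grasp dark now.

{"op": "step_arm", "data": {"plan": [[[40,32,50,0,1],[75,61,95,0,1],[75,61,125,0,1],[75,61,160,0,1],[75,61,180,0,1],[75,61,188,0,1],[75,61,192,0,1],[75,61,192,0,1]]]}}

```text
t: 2.15
eef_pos: [446.3, 182.4, 6.1]
tcp_rot: [-3.141, -0.001, 2.752]
ft_force: [-0.0, -1.0, 0.4]
opening: 1.006
grip_force: 0.0
```

```bash
python3 go.py 446.5 182.3 6 157.5
```

```text
t 2.15 pos [446.3 182.4   6.1] yaw 157.7 F [-0.  -1.   0.4] open 95.6mm grip 0.0
shift -0.2 -0.0 0.1 turn 0.2
```

{"op": "step_arm", "data": {"plan": [[[0,0,0,0,-1],[0,0,0,0,-1],[0,0,0,0,-1],[0,0,0,0,-1],[0,0,0,0,-1],[0,0,0,0,-1],[0,0,0,0,-1],[0,0,0,0,-1]]]}}

```text
t: 2.82
eef_pos: [447.3, 181.6, 6.8]
tcp_rot: [3.141, 0.0, 2.75]
ft_force: [0.9, -0.8, 0.5]
opening: 0.496
grip_force: 0.0
```

```bash
python3 go.py 640 20 150 188.7
```

```text
t 2.82 pos [447.3 181.6   6.8] yaw 157.6 F [ 0.9 -0.8  0.5] open 47.2mm grip 0.0
shift -239.8 -75.7 -143.2 turn -31.1
```

{"op": "step_arm", "data": {"plan": [[[0,0,0,0,-1],[0,0,0,0,-1],[0,0,0,0,-1],[0,0,0,0,-1],[0,0,-30,0,-1],[0,0,-70,0,-1],[-20,-5,-105,-6,-1],[-55,-15,-130,-13,-1]]]}}

```text
t: 3.48
eef_pos: [490.1, 149.0, 138.6]
tcp_rot: [3.141, 0.002, 2.984]
ft_force: [1.0, 0.2, -0.6]
opening: 0.01
grip_force: 0.0
```

```bash
python3 go.py 680 0 200 188.7
```

```text
t 3.48 pos [490.1 149.  138.6] yaw 171.0 F [ 1.   0.2 -0.6] open 0.9mm grip 0.0
shift -211.0 -117.2 -61.4 turn -17.7
```

Run:
```python
from cell import env
import cv2,numpy as np
a=env.read_camera("wrist");b=env.read_camera("scene")[130:290,200:480]
cv2.imwrite("pics/w2.png",np.vstack([cv2.resize(a,(560,350)),cv2.resize(b,(560,240) if 0 else (437,250))[:,:437] if 0 else cv2.copyMakeBorder(cv2.resize(b,(437,250)),0,0,0,123,cv2.BORDER_CONSTANT)]))
```

```text
(no output)
```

View pics/w2.png

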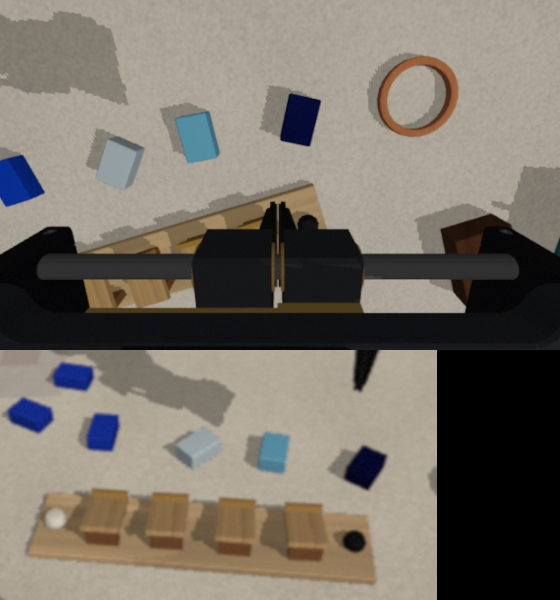

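The fingers closed empty, and dark still sits at about its old place. I'll measure it again with the wrist camera.

```bash
cat > wm.py <<'E'
import sys
from h import *
from cell import env
def look(kinds,name=None):
    c=env.get_calibration("wrist");im=env.read_camera("wrist")
    if name: cv2.imwrite(name,im)
    for k,z,g in kinds:
        px=proj(c,[g[0],g[1],z])[0].round().astype(int)
        m=seg(im,px,k);pts=np.argwhere(m)[:,::-1]
        if len(pts)<50: print(k,"no mask",px);continue
        p=ray(c,pts.mean(0),z)
        hull=cv2.convexHull(pts.astype(np.float32))[:,0]
        w=np.array([ray(c,q,z)[:2] for q in hull],np.float32);r=cv2.minAreaRect(w)
        b=cv2.boxPoints(r);e=[b[1]-b[0],b[2]-b[1]];l=max(e,key=np.linalg.norm)
        print(k,"px",pts.mean(0).round(1),"n",len(pts),"world",p.round(1),"rect",np.round(r[1],1),"yaw %.1f"%(np.degrees(np.arctan2(l[1],l[0]))%180))
if __name__=="__main__":
    G=dict(dark=(446.5,182.3),light=(448,61.4),pale=(463.6,-40.5),mid=(464.7,-178.4))
    look([(k,12,G[k]) for k in sys.argv[1:]])
E
python3 wm.py dark light pale; python3 go.py 446.5 182.3 80 157.5
```

```text
dark px [343.5 129.9] n 1940 world [445.9 182.6  12. ] rect [36.5 54.1] yaw 158.9
light px [226.4 150.2] n 2051 world [447.   60.2  12. ] rect [54.4 40.5] yaw 1.6
pale px [136.  182.2] n 2068 world [464.7 -42.8  12. ] rect [43.6 62.1] yaw 145.8
t 3.63 pos [492.6 147.2 136.9] yaw 170.5 F [-0.2 -0.4 -0.7] open 0.4mm grip 0.0
shift 51.3 27.0 56.9 turn 13.0
```

{"op": "step_arm", "data": {"plan": [[[25,13,20,6,0.3],[51,27,40,12,0.3],[51,27,57,12,0.3],[51,27,57,12,0.3],[51,27,57,12,0.3],[51,27,57,12,0.3],[51,27,57,12,0.3],[51,27,57,12,0.3]]]}}

```text
t: 4.3
eef_pos: [445.5, 182.8, 78.9]
tcp_rot: [3.141, 0.001, 2.767]
ft_force: [0.4, -0.0, -0.3]
opening: 0.508
grip_force: 0.0
```

```bash
python3 go.py 446 182.5 3 158.5
```

```text
t 4.30 pos [445.5 182.8  78.9] yaw 158.5 F [ 0.4 -0.  -0.3] open 48.2mm grip 0.0
shift -0.6 -0.1 75.9 turn 0.0
```

{"op": "step_arm", "data": {"plan": [[[0,0,5,0,0.2],[0,0,35,0,0.2],[0,0,60,0,0.2],[0,0,73,0,0.2],[0,0,76,0,-1],[0,0,76,0,-1],[0,0,76,0,-1],[0,0,76,0,-1]]]}}

```text
t: 4.97
eef_pos: [445.5, 183.1, 3.2]
tcp_rot: [3.141, 0.001, 2.767]
ft_force: [0.1, -0.6, -0.4]
opening: 0.375
grip_force: 0.0
```

{"op": "step_arm", "data": {"plan": [[[0,0,0,0,-1],[0,0,0,0,-1],[0,0,0,0,-1],[0,0,0,0,-1]]]}}

```text
t: 5.3
eef_pos: [445.0, 183.1, 2.6]
tcp_rot: [3.141, 0.001, 2.767]
ft_force: [-0.7, -0.2, -0.7]
opening: 0.1
grip_force: 0.0
```

Run:
```python
from cell import env
import cv2,numpy as np
from h import proj
c=env.get_calibration("wrist");p=env.state()["eef_pos"];print(proj(c,[p,[446,182.5,12],p+[0,0,19]]).round())
cs=env.get_calibration("scene");print(proj(cs,[p]).round())
a=env.read_camera("wrist");b=env.read_camera("scene")[100:290,320:540]
cv2.imwrite("pics/w3.png",np.vstack([cv2.resize(a,(480,300)),cv2.copyMakeBorder(cv2.resize(b,(347,300)),0,0,0,133,cv2.BORDER_CONSTANT)]))
```

```text
[[317. 227.]
 [316. 234.]
 [317. 238.]]
[[433. 207.]]
```

View pics/w3.png

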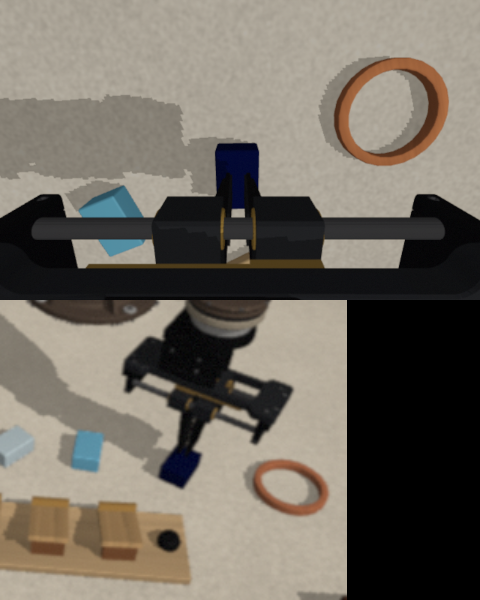

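Run:
```python
from cell import env
import cv2,numpy as np
s=env.state();print(s["opening"],s["eef_pos"],s["grip_force"],s["ft_force"])
a=env.read_camera("wrist")[170:300,260:380];b=env.read_camera("scene")[150:230,400:470]
f=lambda x,w,h:cv2.resize(cv2.convertScaleAbs(x,alpha=2.2,beta=15),(w,h),interpolation=cv2.INTER_CUBIC)
cv2.imwrite("pics/w4.png",np.hstack([f(a,400,433),f(b,379,433)]))
```

```text
0.026726885622805938 [444.93038401 183.06395562   2.4368949 ] 0.0 [-0.39548029  0.69926969 -0.21599433]
```

View pics/w4.png

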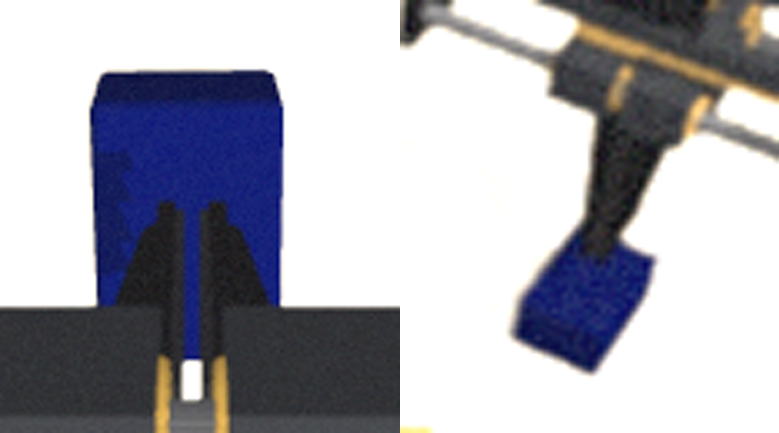

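Run:
```python
from cell import env
from h import *
p=env.state()["eef_pos"];out=[]
for n in ("scene","top"):
    c=env.get_calibration(n);q=proj(c,p)[0];i,j=int(q[1])-45,int(q[0])-35
    im=env.read_camera(n);cv2.imwrite(f"pics/{n}5.png",im)
    b=cv2.convertScaleAbs(im[i:i+70,j:j+70],alpha=2,beta=20)
    b=cv2.resize(b,(390,390),interpolation=cv2.INTER_CUBIC);print(n,q.round(1),"crop origin",j,i,"TCP z=3/24/44 in crop",[((proj(c,[p[0],p[1],z])[0]-[j,i])*390/70).round() for z in (3,24,44)])
    out.append(b)
cv2.imwrite("pics/st5.png",np.hstack(out))
```

```text
scene [433.  207.4] crop origin 398 162 TCP z=3/24/44 in crop [array([196., 252.]), array([207., 211.]), array([218., 172.])]
top [213.5 241.7] crop origin 178 196 TCP z=3/24/44 in crop [array([197., 254.]), array([183., 251.]), array([169., 247.])]
```

View pics/st5.png

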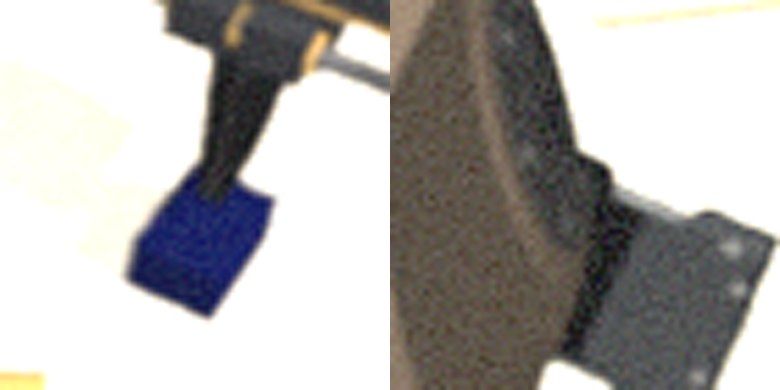

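In the scene crop the tip sits at (213,197). That matches z≈31 on the projected tool line, not 3, so the real fingertips look about 28 mm above the reported TCP. I'll open, then feel downward gently.

{"op": "step_arm", "data": {"plan": [[[0,0,0,0,0.3],[0,0,0,0,0.3],[0,0,0,0,0.3],[0,0,0,0,0.3],[0,0,0,0,0.3],[0,0,0,0,0.3],[0,0,1,0,0.3],[0,0,2,0,0.3]]]}}

```text
t: 6.27
eef_pos: [444.9, 183.0, 0.2]
tcp_rot: [3.141, 0.0, 2.767]
ft_force: [0.5, -0.3, 0.5]
opening: 0.51
grip_force: 0.0
```

{"op": "step_arm", "data": {"plan": [[[0,0,1,0,0.3],[0,0,2,0,0.3],[0,0,2,0,0.3]]]}}

```text
t: 6.52
eef_pos: [444.8, 183.0, -2.0]
tcp_rot: [-3.141, -0.0, 2.767]
ft_force: [-0.5, -0.3, -0.9]
opening: 0.643
grip_force: 0.0
```

No force at reported z=-2, so the fingertips really are about 28 mm above the reported TCP. I'll go on down in small steps, watching the force.

{"op": "step_arm", "data": {"plan": [[[0,0,4,0,0.3],[0,0,8,0,0.3],[0,0,11,0,0.3],[0,0,11,0,0.3]]]}}

```text
t: 6.85
eef_pos: [444.5, 182.9, -13.5]
tcp_rot: [-3.141, -0.001, 2.767]
ft_force: [-0.4, -0.7, 0.1]
opening: 0.65
grip_force: 0.0
```

Run:
```python
from cell import env
from h import *
print(env.tcp_to_grasp);s=env.state();p=s["eef_pos"];print(p,s["ft_force"],s["opening"])
out=[]
c=env.get_calibration("scene");q=proj(c,p)[0];i,j=int(q[1])-50,int(q[0])-35
im=env.read_camera("scene")
b=cv2.resize(cv2.convertScaleAbs(im[i:i+70,j:j+70],alpha=2,beta=20),(390,390),interpolation=cv2.INTER_CUBIC)
w=cv2.resize(cv2.convertScaleAbs(env.read_camera("wrist")[170:300,250:380],alpha=2,beta=20),(390,390),interpolation=cv2.INTER_CUBIC)
print("scene z in crop",[((proj(c,[p[0],p[1],z])[0]-[j,i])*390/70).round() for z in (-13,4,14,24,44)])
cv2.imwrite("pics/st6.png",np.hstack([b,w]))
```

```text
18.8
[444.51288756 182.9220586  -13.47801   ] [-0.42051898 -0.66688625  0.13723884] 0.6503635451887685
scene z in crop [array([198., 281.]), array([207., 249.]), array([212., 230.]), array([218., 211.]), array([229., 171.])]
```

View pics/st6.png

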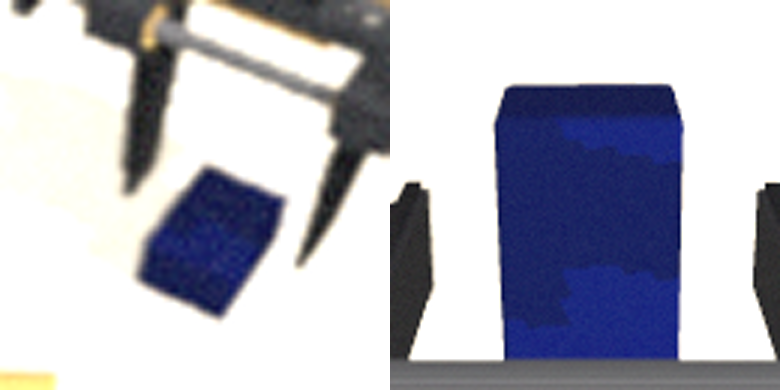

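The tips in the scene crop are at (128,192) and (300,265). Their midpoint gives z≈15 against -13.5 reported, so the offset is +28.5 mm and the fingers straddle the slab. I'll descend 11 more and close.

{"op": "step_arm", "data": {"plan": [[[0,0,4,0,0.3],[0,0,8,0,0.2],[0,0,11,0,-1],[0,0,11,0,-1],[0,0,11,0,-1],[0,0,11,0,-1],[0,0,11,0,-1],[0,0,11,0,-1]]]}}

```text
t: 7.62
eef_pos: [444.9, 183.0, -23.7]
tcp_rot: [3.141, 0.0, 2.767]
ft_force: [0.9, 0.0, -1.5]
opening: 0.379
grip_force: 30.0
```

{"op": "step_arm", "data": {"plan": [[[0,0,0,0,-1],[0,0,0,0,-1]]]}}

```text
t: 7.78
eef_pos: [444.9, 183.0, -23.7]
tcp_rot: [3.141, 0.0, 2.767]
ft_force: [-0.4, -0.4, -0.8]
opening: 0.38
grip_force: 30.0
```

Gripped: 36 mm, 30 N. I'll lift slowly and carry it beyond the rack for a clear wrist look at the seats.

```bash
python3 go.py 685 0 140 188.7
```

```text
t 7.78 pos [444.9 183.  -23.7] yaw 158.6 F [-0.4 -0.4 -0.8] open 36.1mm grip 30.0
shift -290.4 -82.6 -163.7 turn -30.1
```

{"op": "step_arm", "data": {"plan": [[[0,0,-5,0,-1],[0,0,-20,0,-1],[0,0,-50,0,-1],[0,0,-85,0,-1],[0,0,-120,0,-1],[-25,-7,-145,-6,-1],[-60,-18,-164,-13,-1],[-98,-28,-164,-20,-1]]]}}

```text
t: 8.45
eef_pos: [527.6, 121.0, 145.2]
tcp_rot: [3.141, 0.007, 3.124]
ft_force: [0.9, 1.6, -0.7]
opening: 0.374
grip_force: 30.0
```

```bash
python3 go.py 685 0 140 188.7
```

```text
t 8.45 pos [527.6 121.  145.2] yaw 179.0 F [ 0.9  1.6 -0.7] open 35.5mm grip 30.0
shift -159.4 -118.2 5.2 turn -9.7
```

{"op": "step_arm", "data": {"plan": [[[-35,-24,3,-5,-1],[-70,-50,3,-10,-1],[-105,-75,3,-10,-1],[-138,-100,3,-10,-1],[-155,-115,3,-10,-1],[-155,-115,3,-10,-1],[-155,-115,3,-10,-1]]]}}

```text
t: 9.03
eef_pos: [677.9, 1.2, 136.7]
tcp_rot: [3.141, -0.001, -2.994]
ft_force: [-0.7, -0.5, -1.3]
opening: 0.376
grip_force: 30.0
```

Run:
```python
from cell import env
from h import *
import pickle
c=env.get_calibration("wrist");im=env.read_camera("wrist");pickle.dump(c,open("w7.pkl","wb"));cv2.imwrite("pics/w7.png",im)
s=env.state();print(s["eef_pos"],np.degrees(s["tcp_rot"][2]))
print(proj(c,[[582,114,52],[594,37,52],[606,-40,52],[618,-118,52],[580,175,20],[633,-177,20]]).round())
im=cv2.resize(cv2.convertScaleAbs(im[0:260,120:520],alpha=1.6,beta=10),(800,520),interpolation=cv2.INTER_CUBIC)
cv2.imwrite("pics/w7c.png",im)
```

```text
[677.28963607   2.11678892 136.96283084] -171.4863577956965
[[460. 107.]
 [371. 107.]
 [282. 108.]
 [191. 109.]
 [508. 114.]
 [142. 115.]]
```

View pics/w7c.png

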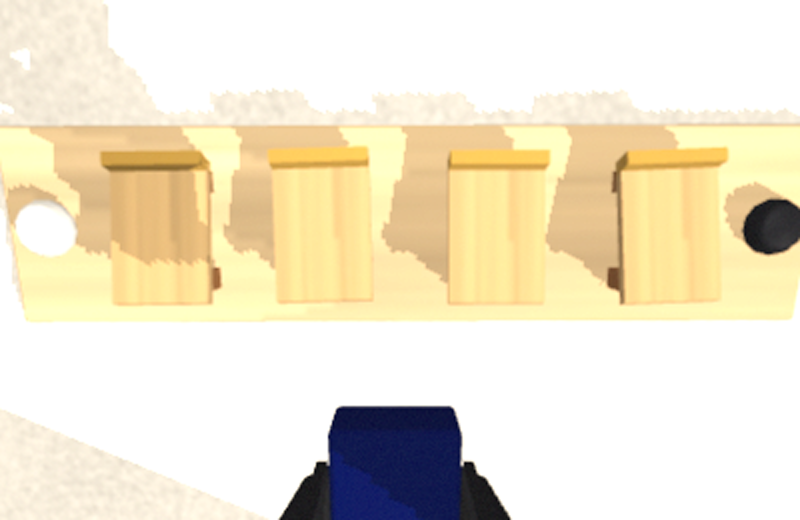

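```bash
cat > rf.py <<'E'
from h import *
import pickle
c=pickle.load(open("w7.pkl","rb"))
f=lambda l:(np.array(l,float)+.5)/2-.5+[120,0]
# order seats 1..4, image-left (=-y) corner first
hi=f([(623,303),(720,299),(449,303),(545,303),(276,302),(372,300),(113,303),(211,303)])
lo=f([(624,166),(724,163),(449,168),(547,167),(271,165),(369,163),(110,168),(208,167)])
kn=f([(772,226),(45,227)])
u=np.array([np.cos(np.radians(15)),0,np.sin(np.radians(15))]);n=np.array([-u[2],0,u[0]])
def pts(p,sl):
    x,y,z,a=p[:4];C,S=np.cos(a),np.sin(a);o=[]
    for i in range(4):
        for w in (-22,22):
            q=sl*u-12*n+[0,w+117-78*i,0];o.append([x+C*q[0]-S*q[1],y+S*q[0]+C*q[1],z+q[2]])
    return np.array(o)
for zf in (None,52):
    def res(p):
        p=p.copy(); 
        if zf: p[2]=zf
        return np.r_[(proj(c,pts(p,p[4]))-hi).ravel(),(proj(c,pts(p,-27))-lo).ravel()]
    r=least_squares(res,[600,0,52,.15,39],loss="soft_l1");p=r.x
    print(zf,p[:3].round(1),np.degrees(p[3]).round(2),"s_h",p[4].round(1),"rms",np.sqrt((res(p)**2).mean()).round(2))
    for i in range(4):
        d=117-78*i;print(" seat",i+1,(p[0]-np.sin(p[3])*d).round(1),(p[1]+np.cos(p[3])*d).round(1))
    if zf: print(res(p).round(1))
for k in kn: print("knob",ray(c,k,20).round(1))
E
python3 rf.py
```

```text
None [601.1  -0.7  51.5] 8.63 s_h 34.6 rms 1.51
 seat 1 583.6 115.0
 seat 2 595.3 37.9
 seat 3 607.0 -39.3
 seat 4 618.7 -116.4
52 [601.2  -0.8  53.7] 8.62 s_h 34.5 rms 1.51
 seat 1 583.6 114.9
 seat 2 595.3 37.8
 seat 3 607.0 -39.3
 seat 4 618.7 -116.4
[-0.5 -0.9 -0.8  0.9  1.  -0.6  1.2 -0.8  2.   0.3  2.2  1.1 -1.9  0.1
 -2.7 -0.1 -0.7 -0.4 -2.2  0.9  0.8 -1.1  0.3 -0.8  3.9  0.8  3.4  1.6
 -1.5 -0.3 -2.  -0. ]
knob [579.3 172.7  20. ]
knob [ 631.3 -176.6   20. ]
```

Lateral residuals show that seat4 is only about 72 mm from seat3, and all three views agree. I'll refit with an individual lateral place for each seat.

```bash
cat > rf2.py <<'E'
exec(open("rf.py").read().split("for zf")[0])
from cell import env
T=env.get_calibration("top");S=env.get_calibration("scene")
tc=lambda l:np.array(l)/3+[200,130]-1/3
sc=lambda l:np.array(l)/3+[200,135]-1/3
hs=sc([(548,355),(627,358),(416,343),(491,345),(282,335),(359,335),(157,330),(235,330)])
ht=tc([(107,75),(166,68),(225,62),(287,55),(344,49),(405,42),(453,35),(515,29)])[[1,0,3,2,5,4,7,6]]
cs=sc([(551,296),(616,297),(421,284),(488,286),(294,274),(360,276),(178,268),(243,270)])
def P(p,sl):
    x,z,a=p[:3];C,D=np.cos(a),np.sin(a);o=[]
    for i in range(4):
        for w in (-22,22):
            q=sl*u-12*n+[p[8+i],w+p[4+i],0];o.append([x+C*q[0]-D*q[1],D*q[0]+C*q[1],z+q[2]])
    return np.array(o)
def show(nm,fun):
    r=least_squares(lambda p:np.r_[fun(p),.1*p[8:],.3*(p[1]-52)],[600,52,.15,36,117,39,-39,-117,0,0,0,0],loss="soft_l1");p=r.x
    print(nm,"z %.1f yaw %.2f s_h %.1f"%(p[1],np.degrees(p[2]),p[3]),"rms %.2f"%np.sqrt((fun(p)**2).mean()),"gaps",np.diff(p[4:8]).round(1),"dx",p[8:].round(1))
    C,D=np.cos(p[2]),np.sin(p[2])
    print("  seats",[(round(p[0]+C*p[8+i]-D*p[4+i],1),round(D*p[8+i]+C*p[4+i],1)) for i in range(4)])
w=lambda p:np.r_[(proj(c,P(p,p[3]))-hi).ravel(),(proj(c,P(p,-27))-lo).ravel()]
s=lambda p:np.r_[(proj(S,P(p,p[3]))-hs).ravel(),(proj(S,P(p,-27))-cs).ravel(),(proj(T,P(p,p[3]))-ht).ravel()]
show("wrist",w);show("scene+top",s);show("all",lambda p:np.r_[w(p),s(p)])
E
python3 rf2.py
```

```text
wrist z 53.4 yaw 9.01 s_h 34.3 rms 0.48 gaps [-79.2 -79.5 -73.2] dx [ 0.7  1.  -1.1 -0.6]
  seats [(np.float64(583.5), np.float64(115.1)), (np.float64(596.2), np.float64(36.9)), (np.float64(606.6), np.float64(-41.9)), (np.float64(618.5), np.float64(-114.2))]
scene+top z 49.6 yaw 9.65 s_h 35.2 rms 0.89 gaps [-78.4 -79.2 -74.1] dx [ 2.8  0.1 -1.6 -1.3]
  seats [(np.float64(583.9), np.float64(113.9)), (np.float64(594.4), np.float64(36.2)), (np.float64(606.0), np.float64(-42.2)), (np.float64(618.7), np.float64(-115.2))]
all z 50.5 yaw 9.11 s_h 34.8 rms 0.86 gaps [-79.8 -79.9 -74. ] dx [ 1.1  0.9 -1.2 -0.8]
  seats [(np.float64(583.4), np.float64(115.9)), (np.float64(595.8), np.float64(37.1)), (np.float64(606.5), np.float64(-42.2)), (np.float64(618.6), np.float64(-115.2))]
```

All three views agree on the seats: 1 (583.5,115), 2 (596,37), 3 (606.5,-42), 4 (618.6,-114.8), with z≈52 and yaw≈8.9°. I'll place dark on seat1.

```bash
python3 go.py 587.5 115.6 36 188.8
```

```text
t 9.08 pos [677.3   2.1 137. ] yaw -171.5 F [ 0.6 -0.6 -0.6] open 35.9mm grip 30.0
shift 72.0 125.5 101.0 turn -0.3
```

{"op": "step_arm", "data": {"plan": [[[20,34,10,0,-1],[40,68,20,0,-1],[58,100,40,0,-1],[68,120,65,0,-1],[72,125.5,85,0,-1],[72,125.5,97,0,-1],[72,125.5,101,0,-1],[72,125.5,101,0,-1]]]}}

```text
t: 9.75
eef_pos: [588.0, 115.6, 36.1]
tcp_rot: [3.142, -0.001, -2.992]
ft_force: [-0.1, -0.7, -1.1]
opening: 0.373
grip_force: 30.0
```

```bash
python3 go.py 587.5 115.6 18 188.8
```

```text
t 9.75 pos [588.  115.6  36.1] yaw -171.4 F [-0.1 -0.7 -1.1] open 35.4mm grip 30.0
shift 0.5 0.1 18.1 turn -0.2
```

{"op": "step_arm", "data": {"plan": [[[0,0,5,0,-1],[0,0,9,0,-1],[0,0,11,0,-1],[0,0,12,0,-1],[0,0,12.7,0,-1],[0,0,13.4,0,-1],[0,0,14,0,-1],[0,0,14,0,-1]]]}}

```text
t: 10.42
eef_pos: [588.2, 115.3, 23.3]
tcp_rot: [-3.141, 0.001, -2.992]
ft_force: [-3.8, -1.9, 9.9]
opening: 0.376
grip_force: 30.0
```

Contact came at z≈24, as predicted. I'll press on gently so the slab pivots in the grip.

{"op": "step_arm", "data": {"plan": [[[0,0,0.7,0,-1],[0,0,1.4,0,-1],[0,0,2.1,0,-1],[0,0,2.8,0,-1],[0,0,2.8,0,-1]]]}}

```text
t: 10.83
eef_pos: [587.8, 115.2, 20.7]
tcp_rot: [-3.141, 0.0, -2.992]
ft_force: [-6.7, -3.2, 11.1]
opening: 0.375
grip_force: 30.0
```

{"op": "step_arm", "data": {"plan": [[[0,0,0.7,0,-1],[0,0,1.4,0,-1],[0,0,2.1,0,-1],[0,0,2.8,0,-1],[0,0,2.8,0,-1]]]}}

```text
t: 11.25
eef_pos: [587.7, 115.2, 17.8]
tcp_rot: [-3.141, -0.0, -2.992]
ft_force: [-6.2, -3.2, 11.5]
opening: 0.378
grip_force: 30.0
```

{"op": "step_arm", "data": {"plan": [[[0,0,0.5,0,-1],[0,0,1,0,-1],[0,0,1.5,0,-1],[0,0,1.5,0,-1]]]}}

```text
t: 11.58
eef_pos: [587.8, 115.2, 16.3]
tcp_rot: [-3.141, -0.0, -2.992]
ft_force: [-6.1, -3.8, 11.6]
opening: 0.379
grip_force: 30.0
```

{"op": "step_arm", "data": {"plan": [[[0,0,0.5,0,-1],[0,0,1,0,-1],[0,0,1.5,0,-1],[0,0,1.5,0,-1]]]}}

```text
t: 11.92
eef_pos: [587.8, 115.2, 14.9]
tcp_rot: [-3.141, -0.0, -2.992]
ft_force: [-6.4, -4.6, 11.8]
opening: 0.375
grip_force: 30.0
```

{"op": "step_arm", "data": {"plan": [[[0.8,0,0.2,0,-1],[1.6,0,0.4,0,-1],[2.4,0,0.6,0,-1],[3.2,0,0.8,0,-1],[3.2,0,0.8,0,-1]]]}}

```text
t: 12.33
eef_pos: [586.7, 115.2, 14.4]
tcp_rot: [-3.141, 0.005, -2.992]
ft_force: [2.0, -0.2, 8.0]
opening: 0.372
grip_force: 30.0
```

{"op": "step_arm", "data": {"plan": [[[0.7,0,0.1,0,-1],[1.4,0,0.2,0,-1],[2,0,0.3,0,-1],[2,0,0.3,0,-1]]]}}

```text
t: 12.67
eef_pos: [585.3, 115.1, 14.1]
tcp_rot: [-3.141, 0.006, -2.992]
ft_force: [5.1, 0.4, 7.3]
opening: 0.379
grip_force: 30.0
```

Run:
```python
from cell import env
from h import *
im=env.read_camera("scene");cv2.imwrite("pics/scene8.png",im)
print({k:np.round(v,3) for k,v in env.state().items() if k in("eef_pos","ft_force","moment","tcp_rot")})
b=cv2.resize(cv2.convertScaleAbs(im[190:280,350:450],alpha=2,beta=15),(667,600),interpolation=cv2.INTER_CUBIC)
cv2.imwrite("pics/s8.png",b)
```

```text
{'eef_pos': array([585.263, 115.084,  14.047]), 'tcp_rot': array([-3.141,  0.006, -2.992]), 'ft_force': array([4.283, 0.727, 6.502]), 'moment': array([ 0.307, -0.903, -0.005])}
```

View pics/s8.png

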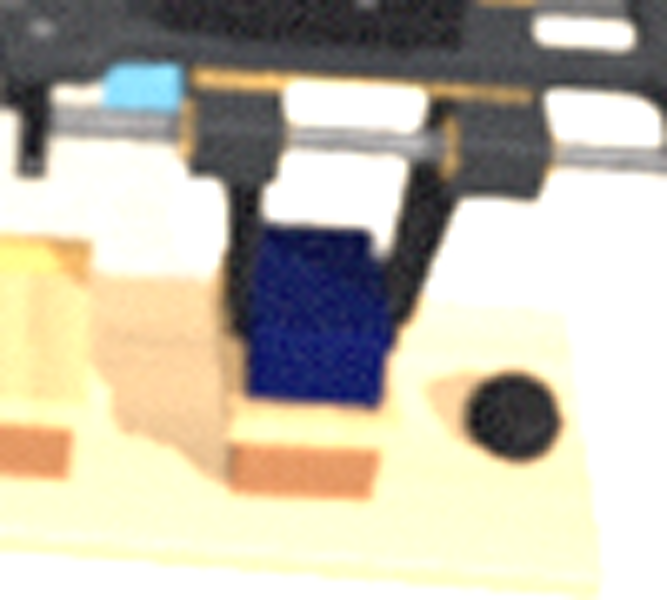

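{"op": "step_arm", "data": {"plan": [[[0,0,-0.7,0,-1],[0,0,-1.4,0,-1],[0,0,-1.4,0,-1]]]}}

```text
t: 12.97
eef_pos: [585.0, 115.0, 14.8]
tcp_rot: [-3.141, 0.005, -2.992]
ft_force: [6.3, 1.1, -0.3]
opening: 0.375
grip_force: 30.0
```

{"op": "step_arm", "data": {"plan": [[[0.8,0,0.2,0,-1],[1.6,0,0.4,0,-1],[1.6,0,0.4,0,-1]]]}}

```text
t: 13.22
eef_pos: [585.0, 115.0, 14.9]
tcp_rot: [-3.141, 0.008, -2.992]
ft_force: [10.6, 2.7, 0.1]
opening: 0.375
grip_force: 30.0
```

Downhill movement is blocked (Fx 10.6, Fz≈0), so the slab is against the cleat. I'll relieve the force, then open just enough and retreat upwards.

{"op": "step_arm", "data": {"plan": [[[-1,0,0,0,-1],[-1.5,0,0,0,-1],[-1.5,0,0,0,-0.15],[-1.5,0,0,0,0.1],[-1.5,0,0,0,0.1],[-1.5,0,0,0,0.1],[-1.5,0,-1,0,0.1],[-1.5,0,-4,0,0.1]]]}}

```text
t: 13.88
eef_pos: [582.4, 114.8, 17.3]
tcp_rot: [3.141, -0.001, -2.992]
ft_force: [0.5, -0.3, 0.1]
opening: 0.549
grip_force: 0.0
```

```bash
python3 go.py 700 80 140 181.3
```

```text
t 13.88 pos [582.4 114.8  17.3] yaw -171.4 F [ 0.5 -0.3  0.1] open 52.1mm grip 0.0
shift -111.1 -51.9 -122.7 turn 7.3
```

```bash
python3 go.py 447.5 61 30 181.4
```

```text
t 13.88 pos [582.4 114.8  17.3] yaw -171.4 F [ 0.5 -0.3  0.1] open 52.1mm grip 0.0
shift 141.4 -33.1 -12.7 turn 7.2
```

{"op": "step_arm", "data": {"plan": [[[0,0,-15,0,0.1],[0,0,-45,0,0.15],[30,-5,-75,0,0.25],[65,-14,-80,4,0.25],[100,-24,-70,7,0.25],[130,-31,-40,7,0.25],[141,-33,-15,7,0.25],[141,-33,-12,7,0.25]]]}}

```text
t: 14.55
eef_pos: [444.3, 60.6, 27.5]
tcp_rot: [3.141, -0.005, -3.115]
ft_force: [0.2, 0.7, -0.3]
opening: 0.624
grip_force: 0.0
```

```bash
python3 wm.py light;python3 go.py 447.5 61 -24 181.4
```

```text
light px [316.8 225.6] n 3522 world [449.6  61.1  12. ] rect [55.2 36.7] yaw 1.4
t 14.60 pos [446.8  61.   28.5] yaw -178.5 F [-0.4 -0.4 -1. ] open 59.5mm grip 0.0
shift -0.7 0.0 52.5 turn 0.1
```

{"op": "step_arm", "data": {"plan": [[[-1.5,0,25,0,0.25],[-1.5,0,44,0,0.25],[-1.5,0,51,0,-1],[-1.5,0,52.5,0,-1],[-1.5,0,52.5,0,-1],[-1.5,0,52.5,0,-1],[-1.5,0,52.5,0,-1],[-1.5,0,52.5,0,-1]]]}}

```text
t: 15.27
eef_pos: [450.5, 61.4, -22.0]
tcp_rot: [3.142, 0.002, -3.114]
ft_force: [0.4, 1.1, 7.3]
opening: 0.378
grip_force: 30.0
```

```bash
python3 go.py 700 0 140 188.8
```

```text
t 15.27 pos [450.5  61.4 -22. ] yaw -178.4 F [0.4 1.1 7.3] open 35.9mm grip 30.0
shift -247.7 -68.2 -162.0 turn -7.2
```

{"op": "step_arm", "data": {"plan": [[[0,0,-5,0,-1],[0,0,-22,0,-1],[0,0,-52,0,-1],[-10,0,-90,0,-1],[-40,-10,-125,-4,-1],[-80,-20,-155,-7,-1],[-120,-32,-162,-7,-1],[-160,-44,-162,-7,-1]]]}}

```text
t: 15.93
eef_pos: [599.6, 24.9, 142.4]
tcp_rot: [-3.141, 0.005, -2.991]
ft_force: [0.3, 0.3, -0.6]
opening: 0.375
grip_force: 30.0
```

{"op": "step_arm", "data": {"plan": [[[-38,-10,0,0,-1],[-70,-20,0,0,-1],[-80,-23,0,0,-1],[-80,-23,0,0,-1]]]}}

```text
t: 16.27
eef_pos: [681.7, 13.8, 137.7]
tcp_rot: [3.142, 0.0, -2.993]
ft_force: [-1.1, -0.3, -1.4]
opening: 0.377
grip_force: 30.0
```

```bash
python3 - <<'E'
from cell import env
from h import *
import pickle
c=env.get_calibration("wrist");im=env.read_camera("wrist");pickle.dump(c,open("w9.pkl","wb"));cv2.imwrite("pics/w9.png",im)
print("seat",[proj(c,q).round(1).tolist() for q in ([583.5,115,52],[596,37,52])])
a=np.radians(8.8);Rz=np.array([[np.cos(a),-np.sin(a),0],[np.sin(a),np.cos(a),0],[0,0,1]])
t=np.radians(-15);Ry=np.array([[np.cos(t),0,np.sin(t)],[0,1,0],[-np.sin(t),0,np.cos(t)]])
print("model top corners",(proj(c,(BOX[[1,3,7,5]])@(Rz@Ry).T+[583.5,115,52])).round(1).tolist())
m=seg(im,proj(c,[583.5,115,58])[0].round().astype(int),'dark');pts=np.argwhere(m)[:,::-1].astype(np.float32)
print(len(pts),pts.mean(0),cv2.minAreaRect(pts) if len(pts) else 0)
q=proj(c,[583.5,115,52])[0].round().astype(int);i,j=max(q[1]-50,0),q[0]-90
cv2.imwrite("pics/w9c.png",cv2.resize(cv2.convertScaleAbs(im[i:i+110,j:j+150],alpha=1.8,beta=20),(800,587),interpolation=cv2.INTER_CUBIC));print(i,j)
E
python3 go.py 610.5 -41.5 38 188.8
```

```text
seat [[[448.0, 102.1]], [[357.2, 103.2]]]
model top corners [[432.3, 65.5], [475.7, 65.3], [475.2, 130.6], [432.1, 130.9]]
3209 [449.10004 103.15893] ((449.0, 103.49998474121094), (66.99998474121094, 47.99999237060547), 90.0)
52 358
t 16.32 pos [680.   14.2 137.7] yaw -171.5 F [-0.2 -0.4 -1.2] open 35.8mm grip 30.0
shift 77.0 -44.7 99.7 turn -0.3
```

View pics/w9c.png

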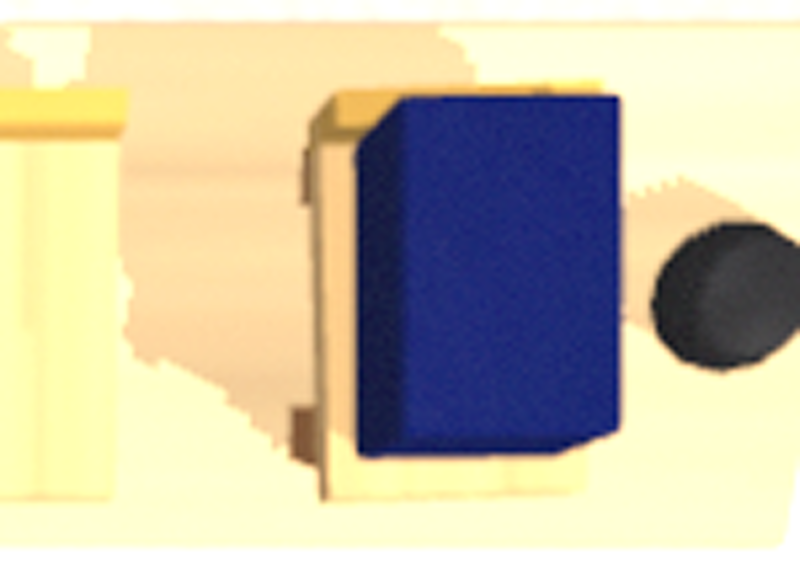

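Dark lies straight on seat1, about 2 mm towards +y and perhaps 2 mm short of the cleat. I'll nudge it home later, and I'm correcting y by about -1.7 mm for the rest. Now light onto seat3.

```bash
python3 go.py 613.4 -42.2 30 188.8
```

```text
t 16.32 pos [680.   14.2 137.7] yaw -171.5 F [-0.2 -0.4 -1.2] open 35.8mm grip 30.0
shift 74.3 -45.8 107.7 turn -0.3
```

{"op": "step_arm", "data": {"plan": [[[25,-15,15,0,-1],[50,-31,35,0,-1],[70,-43,65,0,-1],[74.3,-45.8,90,0,-1],[74.3,-45.8,104,0,-1],[74.3,-45.8,107,0,-1],[74.3,-45.8,108,0,-1],[74.3,-45.8,109,0,-1]]]}}

```text
t: 16.98
eef_pos: [613.7, -41.7, 30.2]
tcp_rot: [-3.141, 0.001, -2.992]
ft_force: [-0.5, 0.3, -0.6]
opening: 0.373
grip_force: 30.0
```

{"op": "step_arm", "data": {"plan": [[[0,0,0.8,0,-1],[0,0,1.6,0,-1],[0,0,2.4,0,-1],[0,0,3.2,0,-1],[0,0,4,0,-1],[0,0,4.8,0,-1],[0,0,4.8,0,-1]]]}}

```text
t: 17.57
eef_pos: [613.6, -41.9, 24.7]
tcp_rot: [3.142, 0.0, -2.992]
ft_force: [-1.0, 0.6, 6.7]
opening: 0.376
grip_force: 30.0
```

{"op": "step_arm", "data": {"plan": [[[0,0,0.9,0,-1],[0,0,1.8,0,-1],[0,0,2.7,0,-1],[0,0,3.6,0,-1],[0,0,4.5,0,-1],[0,0,5.4,0,-1],[0,0,6.3,0,-1],[0,0,7.2,0,-1]]]}}

```text
t: 18.23
eef_pos: [613.2, -42.1, 18.4]
tcp_rot: [-3.141, -0.0, -2.992]
ft_force: [-7.7, -0.4, 16.5]
opening: 0.377
grip_force: 30.0
```

{"op": "step_arm", "data": {"plan": [[[0,0,0.5,0,-1],[0,0,1,0,-1],[0,0,1.5,0,-1],[0,0,1.5,0,-1]]]}}

```text
t: 18.57
eef_pos: [613.2, -42.0, 16.9]
tcp_rot: [-3.141, -0.0, -2.992]
ft_force: [-7.2, -0.6, 15.4]
opening: 0.379
grip_force: 30.0
```

{"op": "step_arm", "data": {"plan": [[[0.5,0,-0.6,0,-1],[1.3,0,-0.9,0,-1],[2.1,0,-0.8,0,-1],[2.9,0,-0.6,0,-1],[3.7,0,-0.4,0,-1],[4.5,0,-0.2,0,-1],[4.5,0,-0.2,0,-1]]]}}

```text
t: 19.15
eef_pos: [613.1, -42.3, 17.3]
tcp_rot: [-3.14, 0.009, -2.993]
ft_force: [13.8, 6.9, 5.6]
opening: 0.375
grip_force: 30.0
```

Blocked immediately (Fx 13.8), so the slab already bears on the cleat. I'll relieve the force and release.

{"op": "step_arm", "data": {"plan": [[[-2,0,0,0,-1],[-4,0,0,0,-1],[-4,0,0,0,-0.15],[-4,0,0,0,0.1],[-4,0,0,0,0.1],[-4,0,0,0,0.1],[-4,0,-2,0,0.1],[-4,0,-10,0,0.1]]]}}

```text
t: 19.82
eef_pos: [612.3, -42.0, 25.0]
tcp_rot: [3.141, -0.002, -2.992]
ft_force: [0.1, 0.2, -1.0]
opening: 0.55
grip_force: 0.0
```

```bash
python3 go.py 464 -41 35 145
```

```text
t 19.82 pos [612.3 -42.   25. ] yaw -171.4 F [ 0.1  0.2 -1. ] open 52.3mm grip 0.0
shift 146.5 23.0 -10.0 turn 43.6
```

{"op": "step_arm", "data": {"plan": [[[0,0,-35,0,0.1],[15,2,-70,5,0.2],[50,8,-85,12,0.3],[88,14,-85,19,0.3],[120,19,-80,26,0.3],[142,23,-65,33,0.3],[146.5,23,-40,40,0.3],[146.5,23,-20,43,0.3]]]}}

```text
t: 20.48
eef_pos: [463.5, -41.1, 46.2]
tcp_rot: [3.141, 0.001, 2.533]
ft_force: [1.2, -0.9, 0.1]
opening: 0.652
grip_force: 0.0
```

```bash
python3 wm.py pale;python3 go.py 463.6 -40.5 -22.5 145.5
```

```text
pale px [317.6 212.5] n 3127 world [464.9 -41.4  12. ] rect [36.9 58.3] yaw 145.7
t 20.53 pos [462.9 -40.9  43.1] yaw 145.1 F [-1.   0.4 -3. ] open 62.1mm grip 0.0
shift -0.3 0.7 65.6 turn -0.4
```

{"op": "step_arm", "data": {"plan": [[[-1,0.3,30,0,0.3],[-1,0.3,55,0,0.3],[-1,0.3,65,0,0],[-1,0.3,67.5,0,-0.1],[-1,0.3,67.5,0,-1],[-1,0.3,67.5,0,-1],[-1,0.3,67.5,0,-1],[-1,0.3,67.5,0,-1]]]}}

```text
t: 21.2
eef_pos: [466.4, -41.5, -20.6]
tcp_rot: [3.141, 0.002, 2.541]
ft_force: [-0.2, 0.2, 5.5]
opening: 0.374
grip_force: 30.0
```

{"op": "step_arm", "data": {"plan": [[[0,0,0,0,-1],[0,0,0,0,-1]]]}}

```text
t: 21.37
eef_pos: [466.4, -41.6, -20.7]
tcp_rot: [3.141, 0.002, 2.541]
ft_force: [-0.9, 0.8, 8.0]
opening: 0.375
grip_force: 30.0
```

```bash
python3 go.py 626 -115 120 188.8
```

```text
t 21.37 pos [466.4 -41.6 -20.7] yaw 145.6 F [-0.9  0.8  8. ] open 35.6mm grip 30.0
shift -173.2 29.6 -140.7 turn -43.2
```

{"op": "step_arm", "data": {"plan": [[[0,0,-5,0,-1],[0,0,-22,0,-1],[0,0,-52,0,-1],[-8,2,-88,-5,-1],[-35,6,-120,-12,-1],[-72,12,-140,-19,-1],[-110,19,-140,-26,-1],[-145,25,-140,-33,-1]]]}}

```text
t: 22.03
eef_pos: [601.7, -103.8, 121.2]
tcp_rot: [-3.141, 0.004, 3.123]
ft_force: [0.7, 0.2, -1.3]
opening: 0.374
grip_force: 30.0
```

{"op": "step_arm", "data": {"plan": [[[-20,12,0,-6,-1],[-25,15,0,-10,-1],[-25,15,20,-10,-1],[-25,15,40,-10,-1]]]}}

```text
t: 22.37
eef_pos: [625.5, -88.3, 79.0]
tcp_rot: [-3.141, 0.002, -2.991]
ft_force: [-0.6, -0.1, -1.4]
opening: 0.376
grip_force: 30.0
```

```bash
python3 go.py 626.5 -114.8 31 188.8
```

```text
t 22.37 pos [625.5 -88.3  79. ] yaw -171.4 F [-0.6 -0.1 -1.4] open 35.7mm grip 30.0
shift 3.0 -26.4 48.0 turn -0.2
```

{"op": "step_arm", "data": {"plan": [[[3,-15,0,0,-1],[3,-26.4,10,0,-1],[3,-26.4,28,0,-1],[3,-26.4,42,0,-1],[3,-26.4,47,0,-1],[3,-26.4,48,0,-1],[3,-26.4,49,0,-1],[3,-26.4,50,0,-1]]]}}

```text
t: 23.03
eef_pos: [626.3, -115.4, 29.3]
tcp_rot: [-3.141, 0.001, -2.992]
ft_force: [0.2, 0.2, -1.9]
opening: 0.376
grip_force: 30.0
```

{"op": "step_arm", "data": {"plan": [[[0,0,0.8,0,-1],[0,0,1.6,0,-1],[0,0,2.4,0,-1],[0,0,3.2,0,-1],[0,0,4,0,-1],[0,0,4.8,0,-1],[0,0,4.8,0,-1]]]}}

```text
t: 23.62
eef_pos: [625.8, -115.1, 24.9]
tcp_rot: [-3.141, 0.001, -2.992]
ft_force: [-5.2, -1.4, 13.6]
opening: 0.378
grip_force: 30.0
```

{"op": "step_arm", "data": {"plan": [[[0,0,0.9,0,-1],[0,0,1.8,0,-1],[0,0,2.7,0,-1],[0,0,3.6,0,-1],[0,0,4.5,0,-1],[0,0,5.4,0,-1],[0,0,6.2,0,-1],[0,0,6.2,0,-1]]]}}

```text
t: 24.28
eef_pos: [625.5, -115.1, 18.8]
tcp_rot: [-3.141, 0.0, -2.992]
ft_force: [-6.8, -1.1, 13.6]
opening: 0.378
grip_force: 30.0
```

{"op": "step_arm", "data": {"plan": [[[0,0,0.5,0,-1],[0.3,0,-0.5,0,-1],[1,0,-0.8,0,-1],[1.7,0,-0.6,0,-1],[2.4,0,-0.4,0,-1],[3,0,-0.2,0,-1],[3,0,-0.2,0,-1]]]}}

```text
t: 24.87
eef_pos: [624.7, -115.3, 18.3]
tcp_rot: [-3.141, 0.004, -2.992]
ft_force: [7.0, 2.5, 5.5]
opening: 0.374
grip_force: 30.0
```

{"op": "step_arm", "data": {"plan": [[[1,0,0.1,0,-1],[2,0,0.2,0,-1],[2,0,0.2,0,-1],[-0.5,0,0,0,-1],[-0.5,0,0,0,-0.15],[-0.5,0,0,0,0.1],[-0.5,0,0,0,0.1],[-0.5,0,0,0,0.1]]]}}

```text
t: 25.53
eef_pos: [622.9, -115.4, 17.1]
tcp_rot: [3.141, -0.001, -2.992]
ft_force: [0.6, -0.1, -0.9]
opening: 0.537
grip_force: 0.0
```

```bash
python3 go.py 464.7 -178.4 40 188.5
```

```text
t 25.53 pos [ 622.9 -115.4   17.1] yaw -171.5 F [ 0.6 -0.1 -0.9] open 51.0mm grip 0.0
shift 165.8 -38.8 -22.9 turn 0.0
```

{"op": "step_arm", "data": {"plan": [[[0,0,-10,0,0.1],[0,0,-45,0,0.15],[20,-4,-80,0,0.25],[58,-13,-92,0,0.25],[96,-22,-90,0,0.25],[132,-31,-70,0,0.25],[160,-37,-45,0,0.25],[165.8,-38.8,-23,0,0.25]]]}}

```text
t: 26.2
eef_pos: [461.5, -179.1, 40.9]
tcp_rot: [3.142, -0.0, -2.994]
ft_force: [0.8, -0.5, 0.4]
opening: 0.628
grip_force: 0.0
```

```bash
python3 wm.py mid;python3 go.py 464.7 -178.4 -22.5 188.5
```

```text
mid px [317.7 216.8] n 3409 world [ 464.7 -177.4   12. ] rect [59.3 36.6] yaw 8.4
t 26.25 pos [ 461.  -178.5   37.4] yaw -171.6 F [-1.3  0.7 -4.3] open 59.5mm grip 0.0
shift -3.7 -0.4 59.9 turn -0.1
```

{"op": "step_arm", "data": {"plan": [[[-1,0,25,0,0.25],[-1,0,50,0,0.25],[-1,0,60,0,0],[-1,0,62.5,0,-0.1],[-1,0,62.5,0,-1],[-1,0,62.5,0,-1],[-1,0,62.5,0,-1],[-1,0,62.5,0,-1]]]}}

```text
t: 26.92
eef_pos: [466.7, -178.4, -21.0]
tcp_rot: [-3.141, 0.002, -2.992]
ft_force: [-0.3, 1.6, 4.3]
opening: 0.376
grip_force: 30.0
```

{"op": "step_arm", "data": {"plan": [[[0,0,0,0,-1],[0,0,0,0,-1]]]}}

```text
t: 27.08
eef_pos: [466.7, -178.4, -21.0]
tcp_rot: [-3.141, 0.002, -2.992]
ft_force: [0.5, 1.3, 7.6]
opening: 0.375
grip_force: 30.0
```

```bash
python3 go.py 603.5 36.3 125 188.8
```

```text
t 27.08 pos [ 466.7 -178.4  -21. ] yaw -171.4 F [0.5 1.3 7.6] open 35.7mm grip 30.0
shift -167.2 192.0 -146.0 turn -0.2
```

{"op": "step_arm", "data": {"plan": [[[0,0,-5,0,-1],[0,0,-22,0,-1],[0,0,-52,0,-1],[0,0,-90,0,-1],[-10,15,-122,0,-1],[-32,42,-143,0,-1],[-57,70,-146,0,-1],[-83,98,-146,0,-1]]]}}

```text
t: 27.75
eef_pos: [534.7, -68.1, 126.8]
tcp_rot: [-3.14, 0.004, -2.994]
ft_force: [0.7, -0.8, -1.2]
opening: 0.374
grip_force: 30.0
```

{"op": "step_arm", "data": {"plan": [[[-26,28,0,0,-1],[-52,56,0,0,-1],[-76,82,0,0,-1],[-84.5,94,10,0,-1],[-84.5,94,40,0,-1],[-84.5,94,60,0,-1]]]}}

```text
t: 28.25
eef_pos: [602.6, 37.5, 62.6]
tcp_rot: [3.142, -0.0, -2.99]
ft_force: [-1.1, -0.2, -1.3]
opening: 0.374
grip_force: 30.0
```

```bash
python3 go.py 603.9 36.5 31 188.8
```

```text
t 28.25 pos [602.6  37.5  62.6] yaw -171.3 F [-1.1 -0.2 -1.3] open 35.5mm grip 30.0
shift -1.1 -1.2 31.6 turn -0.1
```

{"op": "step_arm", "data": {"plan": [[[-1,-1,10,0,-1],[-1,-1,22,0,-1],[-1,-1,30,0,-1],[-1,-1,33,0,-1],[-1,-1,34,0,-1],[-1,-1,35,0,-1],[-1,-1,36,0,-1],[-1,-1,37,0,-1]]]}}

```text
t: 28.92
eef_pos: [604.6, 35.6, 27.6]
tcp_rot: [-3.141, 0.001, -2.992]
ft_force: [0.3, 0.1, -0.0]
opening: 0.376
grip_force: 30.0
```

{"op": "step_arm", "data": {"plan": [[[0,0,1,0,-1],[0,0,2,0,-1],[0,0,3,0,-1],[0,0,4,0,-1],[0,0,5,0,-1],[0,0,6,0,-1],[0,0,7,0,-1],[0,0,7.5,0,-1]]]}}

```text
t: 29.58
eef_pos: [604.0, 35.6, 20.8]
tcp_rot: [-3.141, 0.0, -2.992]
ft_force: [-7.5, -2.0, 14.3]
opening: 0.372
grip_force: 30.0
```

{"op": "step_arm", "data": {"plan": [[[0,0.4,0.8,0,-1],[0,0.8,1.6,0,-1],[0,0.8,2.2,0,-1],[0.3,0.8,1.2,0,-1],[1,0.8,0.8,0,-1],[2,0.8,1,0,-1],[3,0.8,1.2,0,-1],[4,0.8,1.4,0,-1]]]}}

```text
t: 30.25
eef_pos: [601.3, 36.1, 18.3]
tcp_rot: [-3.141, 0.003, -2.992]
ft_force: [6.8, 2.9, 1.6]
opening: 0.374
grip_force: 30.0
```

{"op": "step_arm", "data": {"plan": [[[1,0,0.1,0,-1],[1,0,0.1,0,-1],[-2,0,0,0,-1],[-2,0,0,0,-0.15],[-2,0,0,0,0.1],[-2,0,0,0,0.1],[-2,0,0,0,0.1],[-2,0,-2,0,0.1]]]}}

```text
t: 30.92
eef_pos: [601.9, 36.2, 19.7]
tcp_rot: [3.141, -0.001, -2.992]
ft_force: [0.1, -0.2, 0.3]
opening: 0.546
grip_force: 0.0
```

```bash
python3 go.py 700 0 110 188.8
```

```text
t 30.92 pos [601.9  36.2  19.7] yaw -171.4 F [ 0.1 -0.2  0.3] open 51.9mm grip 0.0
shift -91.6 -50.4 -90.3 turn -0.2
```

{"op": "step_arm", "data": {"plan": [[[0,0,-12,0,0.1],[0,0,-45,0,0.1],[-15,-8,-80,0,-0.9],[-50,-26,-100,0,-1],[-85,-45,-105,0,-1],[-92,-50,-105,0,-1],[-92,-50,-105,0,-1],[-92,-50,-105,0,-1]]]}}

```text
t: 31.58
eef_pos: [699.9, 0.4, 124.9]
tcp_rot: [3.141, -0.001, -2.993]
ft_force: [-0.3, -0.1, -0.1]
opening: 0.186
grip_force: 0.0
```

Run:
```python
from cell import env
from h import *
import pickle
c=env.get_calibration("wrist");im=env.read_camera("wrist");pickle.dump(c,open("w10.pkl","wb"));cv2.imwrite("pics/w10.png",im)
print(env.state()["eef_pos"],env.state()["opening"])
i,j=30,110
print([proj(c,q).round().tolist() for q in ([583.5,115,52],[618.6,-115,52])])
cv2.imwrite("pics/w10c.png",cv2.resize(cv2.convertScaleAbs(im[30:190,110:510],alpha=1.4,beta=5),(800,320),interpolation=cv2.INTER_CUBIC))
# two rows at 4x: left and right half
a=cv2.convertScaleAbs(im,alpha=1.4,beta=5)
q=np.array([proj(c,[x,y,52])[0] for x,y in((618.6,-115),(606.5,-42.5),(596,36.5),(583.5,114))]).round().astype(int)
cr=[cv2.resize(a[p[1]-48:p[1]+48,p[0]-46:p[0]+54],(400,384)[:2] and (400,300) if 0 else (312,300),interpolation=cv2.INTER_CUBIC) for p in q]
cv2.imwrite("pics/w10d.png",np.vstack([np.hstack(cr[:2]),np.hstack(cr[2:])]));print(q.tolist())
```

```text
[699.41036895   0.74332547 124.82248374] 0.14339629885829927
[[[476.0, 82.0]], [[191.0, 83.0]]]
[[191, 83], [281, 81], [378, 83], [474, 81]]
```

View pics/w10d.png

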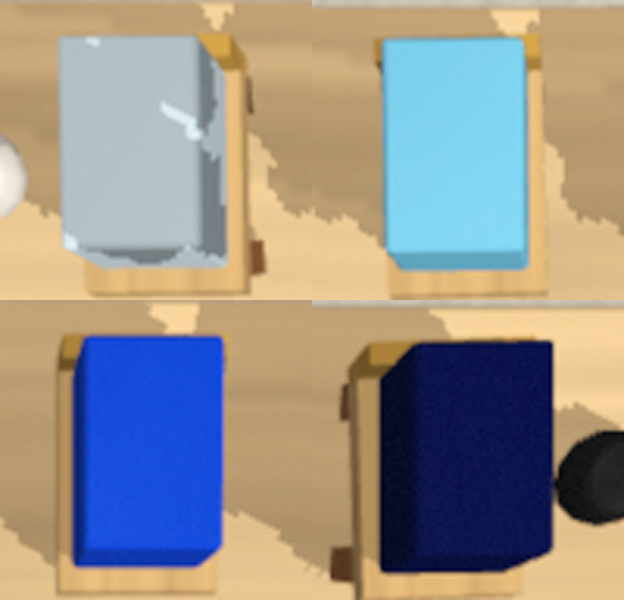

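Pictures are used up, so I'll work from force now. All four slabs are straight, in the right order, and within about 2 mm of centre, with perhaps 0 to 3 mm left to the cleat. I'll nudge each one down-slope with the shut fingers until the cleat answers.

```bash
python3 go.py 647.4 44.2 26 188.8
```

```text
t 31.63 pos [699.4   0.7 124.8] yaw -171.4 F [0.6 0.4 1.1] open 13.6mm grip 0.0
shift 45.0 50.7 98.8 turn -0.2
```

{"op": "step_arm", "data": {"plan": [[[0,30,30,0,-1],[15,50,60,0,-1],[40,50.7,88,0,-1],[45,50.7,98,0,-1],[50,50.7,98.8,0,-1],[55,50.7,98.8,0,-1],[56,50.7,98.8,0,-1],[57,50.7,98.8,0,-1]]]}}

```text
t: 32.3
eef_pos: [637.4, 42.0, 27.7]
tcp_rot: [-3.141, 0.002, -2.992]
ft_force: [0.6, 0.4, 0.9]
opening: 0.006
grip_force: 0.0
```

{"op": "step_arm", "data": {"plan": [[[1,0,0,0,-1],[2,0,0,0,-1],[3,0,0,0,-1],[3,0,0,0,-1]]]}}

```text
t: 32.63
eef_pos: [633.9, 41.5, 26.5]
tcp_rot: [-3.142, 0.001, -2.992]
ft_force: [0.6, -0.1, 1.7]
opening: 0.008
grip_force: 0.2
```

{"op": "step_arm", "data": {"plan": [[[1,0,0,0,-1],[2,0,0,0,-1],[3,0,0,0,-1],[3,0,0,0,-1]]]}}

```text
t: 32.97
eef_pos: [633.0, 41.3, 27.3]
tcp_rot: [-3.141, 0.005, -2.992]
ft_force: [8.2, 2.4, 3.3]
opening: 0.007
grip_force: 4.0
```

{"op": "step_arm", "data": {"plan": [[[1,0,0,0,-1],[2,0,0,0,-1],[2,0,0,0,-1]]]}}

```text
t: 33.22
eef_pos: [632.6, 41.1, 28.1]
tcp_rot: [-3.141, 0.009, -2.992]
ft_force: [11.3, 2.5, 6.4]
opening: 0.004
grip_force: 6.4
```

Mid is firmly against its cleat: it blocked at x'≈37, as expected, with 11 N. Same for seat1.

{"op": "step_arm", "data": {"plan": [[[-16,0,-3,0,-1],[-16,38,-3,0,-1],[-16,79,-1,0,-1],[-12,79,0,0,-1],[-8,79,0,0,-1],[-6,79,0,0,-1],[-5,79,0,0,-1],[-4,79,0,0,-1]]]}}

```text
t: 33.88
eef_pos: [621.9, 118.7, 26.7]
tcp_rot: [3.142, 0.002, -2.994]
ft_force: [4.2, 2.0, 1.7]
opening: 0.005
grip_force: 2.3
```

{"op": "step_arm", "data": {"plan": [[[1,0,0,0,-1],[2,0,0,0,-1],[3,0,0,0,-1],[3,0,0,0,-1]]]}}

```text
t: 34.22
eef_pos: [621.0, 118.9, 27.7]
tcp_rot: [3.141, 0.007, -2.994]
ft_force: [8.8, 3.9, 4.3]
opening: 0.005
grip_force: 4.9
```

{"op": "step_arm", "data": {"plan": [[[-16,0,-2,0,-1],[-16,-40,-2,0,-1],[-16,-80,-2,0,-1],[-16,-120,-2,0,-1],[-16,-158,-1,0,-1],[-12,-158,0,0,-1],[-8,-158,0,0,-1],[-5,-158,0,0,-1]]]}}

```text
t: 34.88
eef_pos: [645.5, -36.7, 26.0]
tcp_rot: [3.141, -0.001, -2.994]
ft_force: [0.5, 0.3, 0.5]
opening: 0.005
grip_force: 0.0
```

{"op": "step_arm", "data": {"plan": [[[1,0,0,0,-1],[2,0,0,0,-1],[3,0,0,0,-1],[4,0,0,0,-1],[4,0,0,0,-1]]]}}

```text
t: 35.3
eef_pos: [643.8, -36.1, 27.0]
tcp_rot: [-3.141, 0.003, -2.991]
ft_force: [4.7, 2.9, 2.7]
opening: 0.005
grip_force: 2.7
```

{"op": "step_arm", "data": {"plan": [[[1.5,0,0,0,-1],[1.5,0,0,0,-1],[-15,0,-2,0,-1],[-15,-36,-2,0,-1],[-15,-73,-1,0,-1],[-11,-73,0,0,-1],[-7,-73,0,0,-1],[-4,-73,0,0,-1]]]}}

```text
t: 35.97
eef_pos: [656.4, -108.0, 26.0]
tcp_rot: [3.141, -0.001, -2.992]
ft_force: [0.8, 0.0, 0.3]
opening: 0.002
grip_force: 0.5
```

{"op": "step_arm", "data": {"plan": [[[1,0,0,0,-1],[2,0,0,0,-1],[3,0,0,0,-1],[4,0,0,0,-1],[4,0,0,0,-1]]]}}

```text
t: 36.38
eef_pos: [655.3, -108.4, 27.5]
tcp_rot: [-3.14, 0.005, -2.992]
ft_force: [7.8, 2.1, 3.7]
opening: 0.006
grip_force: 4.1
```

All four block at x'≈37–38, so they are seated on their cleats. I'll back off and check centring and straightness numerically against the rests as the wrist camera measured them.

{"op": "step_arm", "data": {"plan": [[[-15,0,-5,0,-1],[-30,10,-40,0,-1],[-45,40,-75,0,-1],[-48,75,-105,0,-1],[-48,108,-105,0,-1],[-48,112,-105,0,-1],[-48,112,-105,0,-1],[-48,112,-105,0,-1]]]}}

```text
t: 37.05
eef_pos: [683.7, 9.1, 130.8]
tcp_rot: [3.142, -0.001, -2.991]
ft_force: [0.4, 0.6, 0.2]
opening: 0.004
grip_force: 0.0
```

```bash
cat > chk.py <<'E'
from h import *
from cell import env
c=env.get_calibration("wrist");im=env.read_camera("wrist");cv2.imwrite("pics/w11.png",im)
S=dict(dark=(583.5,115.1),mid=(596.2,36.9),light=(606.6,-41.9),pale=(618.5,-114.2))
t=np.radians(-15);Ry=np.array([[np.cos(t),0,np.sin(t)],[0,1,0],[-np.sin(t),0,np.cos(t)]])
up=4
for k,(x,y) in S.items():
    px=proj(c,[x,y,58])[0].round().astype(int)
    m=seg(im,px,k)
    ys,xs=np.where(m)
    if len(xs)<500: print(k,"mask",len(xs),im[px[1],px[0]]);continue
    o=np.array([xs.min()-8,max(ys.min()-8,0)])
    M=cv2.resize(m[o[1]:ys.max()+8,o[0]:xs.max()+8].astype(np.float32),None,fx=up,fy=up)>.5
    def cost(p):
        a=p[2];R=np.array([[np.cos(a),-np.sin(a),0],[np.sin(a),np.cos(a),0],[0,0,1]])@Ry
        q=(proj(c,BOX@R.T+[p[0],p[1],52])-o+.5)*up-.5
        I=np.zeros(M.shape,np.uint8);cv2.fillConvexPoly(I,cv2.convexHull(np.round(q*16).astype(np.int32)),1,shift=4)
        return 1-((I>0)&M).sum()/((I>0)|M).sum()
    s=np.array([x,y,.154]);r=minimize(cost,s,method="Nelder-Mead",options=dict(initial_simplex=np.vstack([s]+[s+d for d in np.diag([5,5,.1])])))
    C,D=np.cos(.154),np.sin(.154);d=r.x[:2]-[x,y]
    print(k,len(xs),"x' %.1f y' %.1f yaw %.1f 1-iou %.3f"%(C*d[0]+D*d[1],C*d[1]-D*d[0],np.degrees(r.x[2]),r.fun))
E
python3 chk.py; python3 go.py 700 0 100 188.8
```

```text
dark 3433 x' 2.8 y' -0.6 yaw 11.4 1-iou 0.104
mid 2979 x' 2.4 y' -1.2 yaw 8.7 1-iou 0.099
light 3027 x' 2.4 y' -0.3 yaw 10.4 1-iou 0.094
pale 3285 x' 1.9 y' -0.4 yaw 6.5 1-iou 0.138
t 37.10 pos [683.8   8.3 130.5] yaw -171.4 F [-0.3  0.3 -0.4] open 0.5mm grip 0.0
shift -14.8 -10.6 30.5 turn -0.2
```

```bash
python3 -c "
from cell import env
print(env.job_done())"
```

```text
the job is handed in; nothing more can be done
None
```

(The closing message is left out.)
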